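# Glaze a sight port: seat the glass and screw its ring down

### The arm

A 7-joint arm with a two-finger parallel gripper is mounted at the origin on the work surface. World frame = base frame: x ahead of the robot, y to its left, z up, the work surface at z = 0. Lengths are in m, angles in rad, forces in N, time in s.
With the tool pointing down it reaches from about 0.375 to 0.925 m from the base axis. Payload 3.1 kg.
Tool frame: the origin (TCP) lies between the finger pads; the fingertips stand 8 mm ahead of it and the grasp point (between the pads) lies 11 mm behind it; z points along the fingers, y is the direction in which the jaws open and shut (so a half turn about z gives the same grasp; the last joint's range is limited). The gripper opens to 85 mm and grips with 20 to 120 N. Pads are 22 mm wide; open, the fingers measure 114 mm over their backs; the gripper's body (76 mm by 85 mm) begins 54 mm behind the grasp point. The pads swing forward as they close: fully open they stand 13 mm farther back than shut.
Start: joints at [1.184, 0.383, 0.044, 1.598, -0.018, 1.161, -0.05], TCP at [0.185, -0.623, 0.239] pointing down, gripper open.
Joint ranges: [-2.61, 2.61], [-0.41, 2.15], [-1.48, 1.57], [0, 2.5], [-1.57, 4.71], [0.05, 1.97], [-2.85, 2.85]. Speed limits (rad/s): [2.79, 2.79, 3.14, 3.14, 3.14, 3.14, 3.14].

### API

Orientations are given as a unit quaternion [x, y, z, w].
In Python, from cell import bot, cams gives the robot as it stands.
- The arm moves only by the shell command python3 -m creep 'ROWS' [OPENING]. ROWS is JSON, a list of rows, each a list of 4 numbers: the shift along the world's x, y, z in mm, then the turn about the world's z in rad. A call has 1 to 20 rows; each row shifts and turns the pose as measured when the row begins; what a row does not reach is not made up. A row lasts 1/12 s, in which the tool goes at most 41.7 mm and 7.16 degrees, less where a joint would pass 70% of its speed; a pose out of reach is approached as far as the arm can. A call with a gripper value outside its range is refused whole. OPENING is the finger opening in mm, from 0 to 85.4, set as the call begins (- or left out, the last holds). The fingers move at their own pace and stop on an object; the grip force is fixed at half the most. Time passes only in rows, so rows that do not move let the fingers close. It gives the time, the measured TCP pose, the force and the opening at its end, in the units of the state.
- bot.sense(): the state, without advancing time (a new reading comes with each control period).
- cams.get_image(name): name is "scene" or "top"; returns the picture (400x640x3 uint8, blue, green, red); there is no depth.
- cams.camera_info(name): a dict with "fx", "fy", "cx", "cy" (pixels), "distortion" ([k1, k2, p1, p2, k3] as OpenCV has them; the pictures are not rectified), "camera_from_world" (4x4, takes a point from world to camera coordinates). Camera axes: x right, y up, looking along -z (the intrinsics and any distortion apply to the point x, -y, -z); pixel columns grow to the right and rows downward; lengths in m; the calibration is good to about 2 mm. A picture is of the moment at which its call begins. camera_info takes no time and is no camera call.
- bot.hand_in(): hands the job in, once; it reports no verdict.
The state is a dict: "t": time; "joint_pos": joint angles; "qd": joint speeds; "effort": joint torques, N m; "tool_pos": TCP position; "eef_rot": TCP orientation; "contact_force": force on the tool from outside, world axes, zero at the start; "wrist_torque": the same for the moment, N m; "finger_gap": finger opening in m.
Only numpy, scipy, OpenCV 4.12 (cv2) and the standard library are available. Lean on these libraries where they do the work, as an engineer would, in place of code of your own. Each camera call takes 0.05 s, during which the arm holds its last target.

### The job

Close the sight port of the stainless pipe fitting: drop the thick glass disc flat into its round mouth so that it lies on the gasket inside. Then set the steel retaining ring on it, lugs through the slots, and screw it clockwise until you feel it bite, and about 12 degrees more, so that it is hand-snug on the glass and no tighter. Be gentle with the glass, let go at the end, and leave the other things on the bench where they are.

Things in the scene. Friction and masses are not known exactly. Their poses are not given: they have to be found in the camera images.
- cell: Stainless sight-port fitting, fixed to the bench: upright round housing 86 mm across, 60 mm high, on a 104 mm foot; two pipe stubs with 48 mm flanges along its own +y and -y, out to 80 mm. Origin: on its axis at bench level, z up. Open at the top.
- cell_mouth (a point): Centre of the fitting's mouth, in the plane of its top face, 60 mm above the bench; axes as the fitting's. The mouth is a bore 53 mm across with a 4 mm thick lip; the bore below guides the glass all the way down.
- cell_slot (a point): Middle of the slot in the lip on the fitting's own +x, 30 mm from the axis, level with the top; its twin is on -x. Slots are about 16 mm wide and reach 34 mm from the axis. Under the lip thread ramps start at the slots: lugs run under them as the ring turns clockwise (from above). Ramps fall 5 mm per rad; a stop ends them at 1.7 rad from the slot's middle.
- cell_gasket (a point): Centre of the stiff, slightly springy gasket ring in the fitting, 33 mm below the mouth, on which the glass lies. Seated, the glass's top is 19 mm below the mouth.
- glass: Loose sight glass: plain round disc 50 mm across, 14 mm thick, lower edge bevelled 1.5 mm, 62 g, lying flat on the bench at the start. Origin: centre of its underside; z along its axis. The fingers do not fit into the mouth: grip only its upper half, lower it 5 mm or more into the mouth and let it drop. More than 40 N on it from ring or fitting cracks it.
- ring: Loose steel retaining ring, 40 mm high, 38 mm hole, about 0.3 kg, upright on the bench. Lower 22 mm: sleeve 49 mm across with two lugs on its own +x and -x. Origin: centre of its underside, z up. It goes in with its x along the fitting's x (either way round). Resting on the seated glass its underside is 19 mm below the mouth and it turns nearly freely until the lugs meet the ramps.
- ring_lug (a point): Tip of the ring's +x lug, 31 mm from its axis, 4.5 mm above its underside; lugs are round, 6 mm thick. Ramp heights differ by up to 3 mm between fittings: the lugs bite anywhere from 0.5 to 1.25 rad of turn from the slot's middle. Past that the clamp force on the glass climbs by some 65 N per rad and the ring sinks 5 mm per rad. Snug is 8 to 24 N of clamp. It stays as left.
- ring_collar (a point): Centre of the ring's gripping collar, 31 mm above its underside; axes as the ring's. Collar: 22 to 40 mm above the underside, 58 mm across, two flats 26 mm wide and 52 mm apart facing its own +y and -y, to grip. Seated, its underside is 3 mm above the mouth. The bite shows as a downward pull (2 N or more) on a gripper that turns it at fixed height; turning torque hardly shows once at rest.
- mould: Bystander: clear plastic mould hoop, 74 mm across, 35 mm high. Origin: centre of its underside.
- cup: Bystander: steel cup, 70 mm across, 75 mm high. Origin: centre of its underside.
- cheese: Bystander: round herb-crusted cheese, 66 mm across, 32 mm high. Origin: centre of its underside.

How it is judged:
On the way, in this order (a step that is already met when the one before it is completed fails the run):
1. the glass lies flat on the gasket inside the fitting, let go, the ring not yet in (horizontal distance between glass and cell below 0.004 m and z of glass in the frame of cell below 0.0285 m and angle between glass's own z axis and vertical below 0.06 rad and contact force between the fingers and glass below 0.1 N and horizontal distance between ring and cell above 0.05 m), for 0.2 s.
2. the ring is in the mouth with its lugs down the slots, low on the glass (horizontal distance between ring and cell below 0.004 m and z of ring in the frame of cell_mouth below -0.017 m), for 0.1 s.
At the end, for the whole second after the job is handed in: Glass on the gasket within 4 mm of the fitting's axis (underside under 28.5 mm above the bench), level to 0.06 rad; ring at rest on it, within 4 mm of the axis, underside 17 mm or more below the mouth, level to 0.06 rad, clamping the glass with 8 to 24 N (all of step 2 and horizontal distance between glass and cell below 0.004 m and z of glass in the frame of cell below 0.0285 m and angle between each of glass, ring's own z axis and vertical below 0.06 rad and contact force between ring and glass between 8 and 24 N and linear speed of ring below 0.01 m/s); the robot touches nothing.
It fails at once if the glass is overloaded: clamped by the ring, or pressed or dropped onto the fitting, with more than 40 N (contact force between ring and glass above 40 N or contact force between glass and cell above 40 N).
It fails at once if a bystander (mould, cup or cheese) is moved by more than 15 mm (distance of any of mould, cup, cheese from where it was at the start of the episode above 0.015 m).
It also fails if it takes over 72 s, if anything falls off the work surface, if the arm or the gripper's body presses on something with over 40 N, if the wrist force passes 120 N, or if a joint passes its speed limit or range.

## Working session

There is one attempt and no reset: what is moved stays moved. The work goes in short steps, Python scripts to look and compute and a shell command to move; the robot and the scene stay as the last step left them, time stands still between calls to the robot, and variables do not carry over. Pictures are saved under pics/ and viewed, and the job is handed in when it is done.

```bash
ls; mkdir -p pics
cat > h.py <<'E'
from cell import bot,cams
import numpy as np,cv2
def snap(n,f):
    im=cams.get_image(n); cv2.imwrite('pics/'+f,im); return im
def ray(n,u,v):
    c=cams.camera_info(n); K=np.array([[c['fx'],0,c['cx']],[0,c['fy'],c['cy']],[0,0,1]])
    p=cv2.undistortPoints(np.array([[[u,v]]],float),K,np.array(c['distortion'],float))[0,0]
    T=np.array(c['camera_from_world']); R=T[:3,:3]; o=-R.T@T[:3,3]
    return o,R.T@np.array([p[0],-p[1],-1])
def onz(n,u,v,z):
    o,d=ray(n,u,v); return o+d*(z-o[2])/d[2]
def proj(n,P):
    c=cams.camera_info(n); K=np.array([[c['fx'],0,c['cx']],[0,c['fy'],c['cy']],[0,0,1]])
    T=np.array(c['camera_from_world']); P=np.atleast_2d(P)@T[:3,:3].T+T[:3,3]
    P=P*np.array([1,-1,-1]); return cv2.projectPoints(P,np.zeros(3),np.zeros(3),K,np.array(c['distortion'],float))[0][:,0]
E
python3 - <<'E'
from h import *
snap('scene','s0.png');snap('top','t0.png')
s=bot.sense();print(s)
for n in('scene','top'):
  c=cams.camera_info(n);print(c)
E
```

```text
pics
{'t': 0.1, 'joint_pos': array([ 1.18417602,  0.3837495 ,  0.04381366,  1.59945126, -0.01792159,
        1.16120674, -0.04990388]), 'qd': array([ 4.23679305e-05, -6.09559105e-04,  8.72407934e-04, -4.19321844e-03,
        1.04392921e-03,  3.05985019e-04, -7.83651136e-04]), 'effort': array([ 1.96536246e-03, -4.34730506e+01,  1.02879290e+00, -2.50455505e+01,
        1.08464219e-02,  5.46904295e-03, -1.58565376e-05]), 'tool_pos': array([ 0.18490886, -0.62225217,  0.2379989 ]), 'eef_rot': array([ 9.89583894e-01,  1.43952244e-01, -2.22984161e-04, -1.19078354e-03]), 'contact_force': array([-0.21412885, -0.27735528, -0.54720731]), 'wrist_torque': array([-4.03221818e-05,  2.61325747e-02, -2.65948430e-02]), 'finger_gap': 0.08525385810845572}
{'fx': 488.83863657050085, 'fy': 488.83863657050085, 'cx': 329.5098318333865, 'cy': 200.02419243086464, 'distortion': array([-0.01632543,  0.        ,  0.        ,  0.        ,  0.        ]), 'camera_from_world': array([[ 0.00275069,  0.99985952, -0.01653394, -0.01024541],
       [-0.80918436,  0.01194008,  0.58743349,  0.42113641],
       [ 0.58754838,  0.01176316,  0.80910353, -1.60971158],
       [ 0.        ,  0.        ,  0.        ,  1.        ]])}
{'fx': 376.6264882292507, 'fy': 376.6264882292507, 'cx': 316.93916859358893, 'cy': 200.3007450760109, 'distortion': array([-0.00680664,  0.        ,  0.        ,  0.        ,  0.        ]), 'camera_from_world': array([[-2.50227948e-02, -9.99622243e-01,  1.13679984e-02,
        -6.29915349e-04],
       [ 9.97338743e-01, -2.41834552e-02,  6.87793019e-02,
        -5.67516346e-01],
       [-6.84784025e-02,  1.30587956e-02,  9.97567129e-01,
        -9.24510101e-01],
       [ 0.00000000e+00,  0.00000000e+00,  0.00000000e+00,
         1.00000000e+00]])}
```

View pics/s0.png

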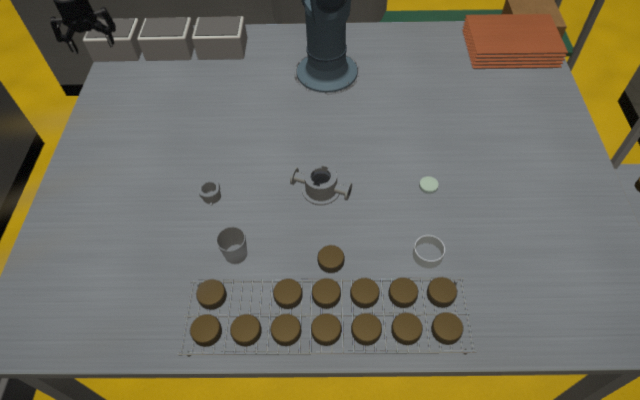

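View pics/t0.png

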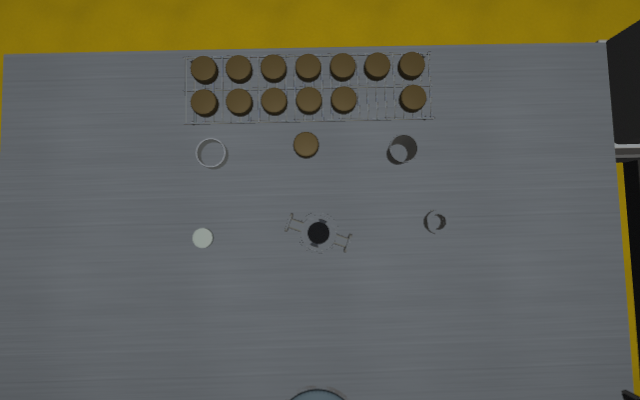

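The scene view shows the glass at (429,184), the ring at (209,190) and the fitting at (320,183). In the top view they are at (202,238), (434,222) and (318,233). I'll zoom in on each.

Run:
```python
from h import *
t=cv2.imread('pics/t0.png');s=cv2.imread('pics/s0.png')
def cr(im,u,v,r=32): 
    return cv2.convertScaleAbs(cv2.resize(im[v-r:v+r,u-r:u+r],(390,390),interpolation=cv2.INTER_CUBIC),alpha=1.5)
cv2.imwrite('pics/c0.png',np.hstack([cr(t,318,232,40),cr(t,434,222,20)]))
cv2.imwrite('pics/c1.png',np.hstack([cr(s,320,184,40),cr(s,209,190,20)]))
# glass blob
hsv=cv2.cvtColor(t,cv2.COLOR_BGR2HSV)
for n,im,(u,v),z in(('top',t,(202,238),.014),('scene',s,(429,184),.014)):
  g=im.min(2); w=g[v-15:v+16,u-15:u+16]; m=(w>np.median(w)*.5+w.max()*.5).astype(np.uint8)
  c=max(cv2.findContours(m,cv2.RETR_EXTERNAL,cv2.CHAIN_APPROX_NONE)[0],key=cv2.contourArea)
  e=cv2.fitEllipse(c); print(n,e, onz(n,e[0][0]+u-15,e[0][1]+v-15,z))
```

```text
top ((14.9004487991333, 14.531597137451172), (18.362655639648438, 19.2282772064209), 17.41010856628418) [0.48150203 0.2748825  0.014     ]
scene ((14.659553527832031, 14.050338745117188), (12.711978912353516, 17.61821174621582), 98.87621307373047) [0.47825038 0.2759286  0.014     ]
```

```bash
sleep 1; ls pics
```

```text
c0.png
c1.png
s0.png
t0.png
```

View pics/c0.png

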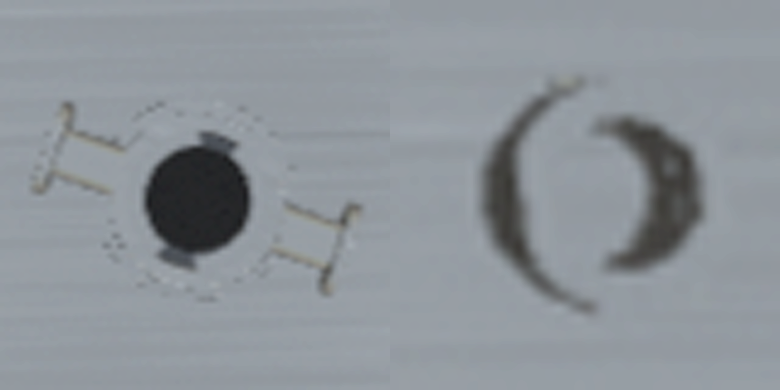

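View pics/c1.png

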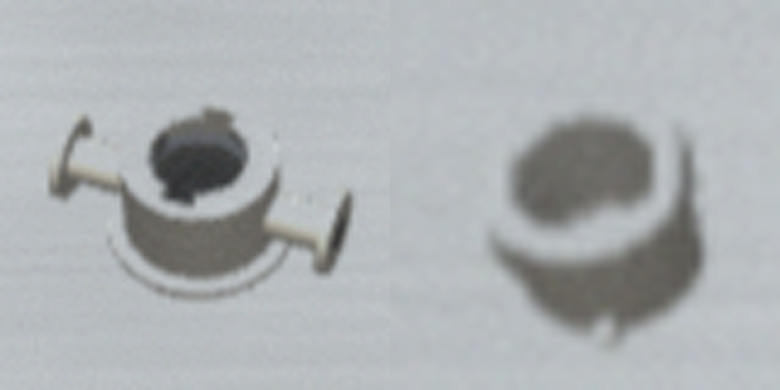

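Run:
```python
from h import *
t=cv2.imread('pics/t0.png');s=cv2.imread('pics/s0.png')
for n in('top','scene'):
  o,_=ray(n,0,0);print(n,'cam',o)
k=80/390
f=lambda x,y:(278-.5+x*k+.1,192-.5+y*k+.1)
for nm,p,z in(('bore',(198,199),.06),('slotA',(218,140),.06),('slotB',(178,258),.06),('flL',(57,148),.03),('flR',(342,248),.03)):
  print(nm,onz('top',*f(*p),z))
# dark blob
g=t.max(2); m=((g<45)).astype(np.uint8); m[:, :290]=0;m[:,345:]=0;m[:205]=0;m[260:]=0
c=max(cv2.findContours(m,cv2.RETR_EXTERNAL,cv2.CHAIN_APPROX_NONE)[0],key=cv2.contourArea)
e=cv2.fitEllipse(c);print(e,onz('top',*e[0],.06))
fs=lambda x,y:(280-.4+x*k,144-.4+y*k)
k2=40/390
fr=lambda x,y:(189-.45+(x-390)*k2,170-.45+y*k2)
ft=lambda x,y:(414-.45+(x-390)*k2,202-.45+y*k2)
print('mouth scene',onz('scene',*fs(198,157),.06))
print('ring lug scene',fr(605,325),onz('scene',*fr(605,325),.0045))
print('ring hole scene',onz('scene',*fr(583,172),.04))
print('ring top spot',onz('top',*ft(565,85),.0045),onz('top',*ft(565,85),.04))
def cr(im,u,v,r): 
    w=cv2.resize(im[v-r:v+r,u-r:u+r],(600,600),interpolation=cv2.INTER_LANCZOS4)
    w=cv2.cvtColor(w,cv2.COLOR_BGR2GRAY)
    return cv2.createCLAHE(6,(3,3)).apply(w)
cv2.imwrite('pics/c2.png',cr(t,434,222,20))
cv2.imwrite('pics/c3.png',cr(s,209,190,20))
```

```text
top cam [ 0.5026813  -0.0022812   0.96130143]
scene cam [1.28658861 0.02415086 1.0548643 ]
bore [ 0.48771061 -0.01520138  0.06      ]
slotA [ 0.51628797 -0.02573507  0.06      ]
slotB [ 0.45926262 -0.00471584  0.06      ]
flL [0.51472178 0.05505907 0.03      ]
flR [ 0.46071614 -0.08772801  0.03      ]
((318.09954833984375, 232.5044708251953), (19.870744705200195, 20.691041946411133), 12.223362922668457) [ 0.48751807 -0.01492012  0.06      ]
mouth scene [ 0.48566257 -0.01436229  0.06      ]
ring lug scene (210.60128205128206, 202.88333333333335) [ 0.52857438 -0.30749187  0.0045    ]
ring hole scene [ 0.50317499 -0.3094349   0.04      ]
ring top spot [ 0.53577934 -0.30650983  0.0045    ] [ 0.53455131 -0.2952221   0.04      ]
```

```bash
sleep 2
```

```text
(no output)
```

View pics/c2.png

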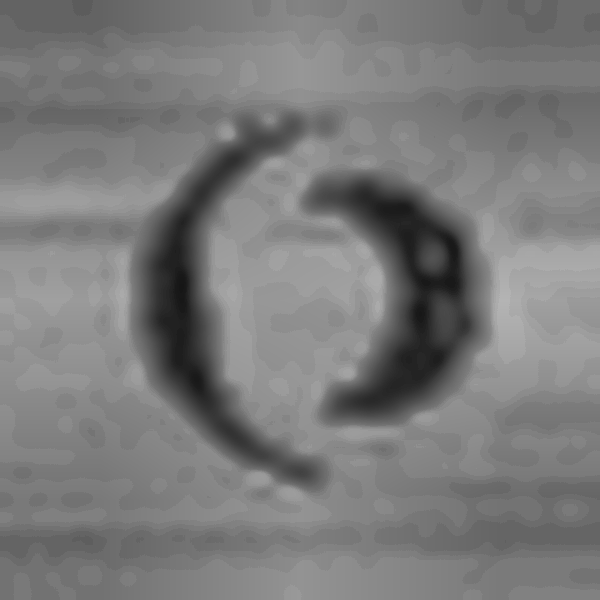

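View pics/c3.png

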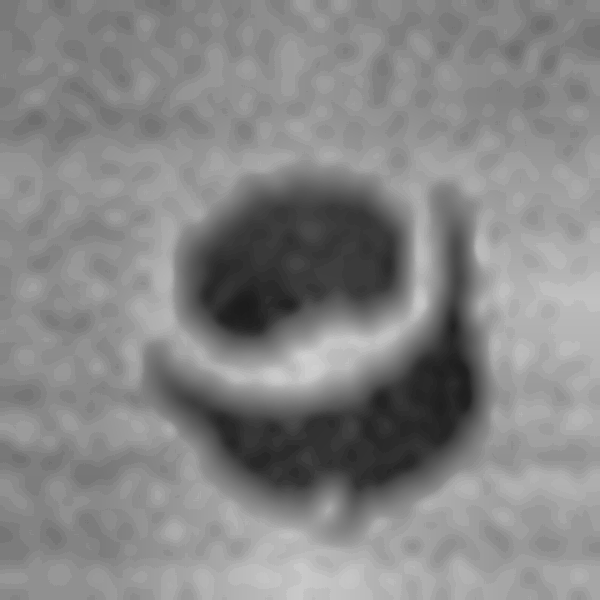

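Run:
```python
from h import *
t=cv2.imread('pics/t0.png');s=cv2.imread('pics/s0.png')
ft=lambda x,y:(414-.5+x/15,202-.5+y/15)
print('ring top',onz('top',*ft(370,300),.04))
g=cv2.cvtColor(t,cv2.COLOR_BGR2GRAY)
print(g[208:237,420:450])
# subpixel half-level crossing
pts=[]
for v in range(214,231):
  r=g[v,420:434].astype(float); i=int(r.argmin()); 
  for lab,rng in(('L',range(i,0,-1)),('R',range(i,13))):
    st=-1 if lab=='L' else 1
    for j in rng:
      if r[j]<100<=r[j+st]:
        print(v,lab,round(420+j+st*(100-r[j])/(r[j+st]-r[j]),2),end=' ; ');break
  print()
```

```text
ring top [ 0.50659628 -0.31039127  0.04      ]
[[105 104 104 104 104 104 103 104 103 104 103 103 103 103 103 103 103 103
  103 103 103 103 102 102 103 102 102 102 101 102]
 [102 102 102 102 102 101 102 101 101 101  99 101 100  97 100  99 100 102
  102 102 102 102 102 102 102 101 102 101 102 102]
 [103 102 102 103 102 102 102 102 103 103  88  94  94  84  96  95  99 103
  103 102 103 103 102 102 102 102 102 102 102 102]
 [104 104 104 103 103 103 103 103 100  96  79  76  81  95 103 102 102 102
  103 102 103 103 102 102 103 102 102 102 101 102]
 [103 104 104 103 103 103 103  99  81  59  73  95 102 102 103 103 102 102
  103 102 102 103 103 102 102 103 103 102 102 103]
 [104 104 104 104 103 104 101  82  60  72  95 103 102 103 103 100  98  97
   96  98 100 102 102 101 102 103 103 102 103 104]
 [106 105 106 105 106 104  84  57  71  95 102 103 103 103 100  83  80  68
   57  75  82  92 100 102 103 103 102 103 103 103]
 [107 107 106 106 104  92  64  60  92 103 103 102 102 104  92  79  74  59
   48  45  45  52  84  99 102 102 102 103 102 101]
 [103 103 103 102  91  63  47  80  99 103 103 103 102
[... 2394 characters left out ...]
3
  103 104 103 103 103 103 103 102 103 103 103 103]
 [106 105 105 105 105 105 105 105 105 104 104 104 104 104 104 104 103 103
  103 103 103 102 102 102 103 102 102 102 102 103]]
214 L 425.2 ; 214 R 429.71 ; 
215 L 424.33 ; 215 R 428.73 ; 
216 L 423.18 ; 216 R 428.25 ; 
217 L 422.0 ; 217 R 427.77 ; 
218 L 422.27 ; 218 R 427.69 ; 
219 L 422.17 ; 219 R 427.71 ; 
220 L 422.12 ; 220 R 427.79 ; 
221 L 422.17 ; 221 R 427.83 ; 
222 L 422.12 ; 222 R 428.33 ; 
223 L 422.11 ; 223 R 428.56 ; 
224 L 422.19 ; 224 R 428.56 ; 
225 L 422.43 ; 225 R 428.6 ; 
226 L 423.12 ; 226 R 428.69 ; 
227 L 423.36 ; 227 R 428.89 ; 
228 L 424.25 ; 228 R 429.7 ; 
229 L 425.23 ; 229 R 429.92 ; 
230 L 426.23 ; 230 R 430.92 ;
```

The fitting is at about (0.487,-0.015) with yaw -0.357. The glass is at about (0.480,0.2755), and the ring at about (0.505,-0.310) with yaw about 0.09. I'll do the glass first, approaching it around the base.

```bash
python3 -m creep '[[25,27,0,0.12],[25,27,0,0.12],[25,27,0,0.12],[25,27,0,0.12],[25,27,0,0.12],[25,27,0,0.12],[25,27,0,0.12],[25,27,0,0.12],[25,27,0,0.12],[25,27,0,0.12],[25,27,0,0.08],[20,27,0,0],[0,40,0,0],[0,40,0,0],[0,40,0,0],[0,40,0,0]]'
```

```text
t: 1.43
tool_pos: [0.4758, -0.1228, 0.2295]
eef_rot: [0.695, 0.719, -0.005, -0.001]
contact_force: [0.8, 0.0, -0.4]
finger_gap: 0.0852
```

```bash
python3 -m creep '[[0,40,0,0],[0,40,0,0],[0,40,0,0],[0,40,0,0],[0,40,0,0],[0,40,0,0],[0,40,0,0],[0,40,-10,0],[0,35,-20,0],[0,28,-30,0],[0,10,-30,0],[0,0,-30,0],[0,0,-30,0],[0,0,0,0]]'
```

```text
t: 2.6
tool_pos: [0.4658, 0.3013, 0.0756]
eef_rot: [0.689, 0.725, -0.0, -0.002]
contact_force: [-0.9, -0.9, -0.7]
finger_gap: 0.0856
```

```bash
python3 -m creep '[[7,-13,0,0],[7,-12,0,0],[0,-1,-10,0],[0,0,-10,0],[0,0,-5,0],[0,0,0,0]]'
python3 - <<'E'
from h import *
s=snap('scene','s1.png');t=snap('top','t1.png')
w=cv2.resize(s[140:220,385:485],(400,320),interpolation=cv2.INTER_CUBIC)
w2=cv2.resize(t[198:278,152:252],(400,320),interpolation=cv2.INTER_CUBIC)
cv2.imwrite('pics/c4.png',np.hstack([w,w2]))
E
```

```text
t: 3.1
tool_pos: [0.4787, 0.275, 0.0498]
eef_rot: [0.689, 0.725, -0.002, -0.003]
contact_force: [-0.4, -0.5, -0.4]
finger_gap: 0.0855
```

```bash
sleep 2
```

```text
(no output)
```

View pics/c4.png

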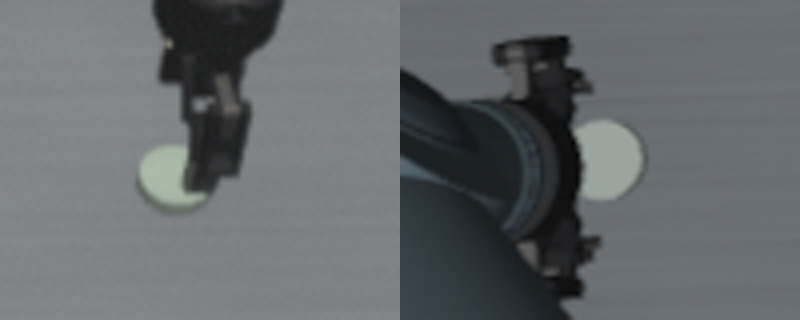

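Run:
```python
from h import *
p=bot.sense()['tool_pos'];print(p)
for dz in(-.006,.01,.03):
  for dx in(.05,-.05):
    q=p+[dx,0,dz]
    a=proj('scene',q)[0];b=proj('top',q)[0]
    print(dz,dx,(a-[385,140])*4,(b-[152,198])*4+[400,0])
s=cv2.imread('pics/s1.png');t=cv2.imread('pics/t1.png')
q=[.48,.2755,.014];print((proj('scene',q)[0]-[385,140])*4,(proj('top',q)[0]-[152,198])*4+[400,0])
```

```text
[0.47893788 0.27573333 0.0506205 ]
-0.006 0.05 [190.92602755 204.98920763] [583.04336855  81.10129616]
-0.006 -0.05 [172.10511341  86.62923013] [583.67131388 247.37306369]
0.01 0.05 [194.79095576 189.89423723] [574.8742934   80.53181686]
0.01 -0.05 [175.60382933  71.04504923] [575.45234889 249.77713735]
0.03 0.05 [199.73498408 170.57991912] [564.24553613  79.79080538]
0.03 -0.05 [180.07441248  51.12681788] [564.75548872 252.90593752]
[174.31753802 174.26267004] [598.62119074 160.5667759 ]
```

```bash
python3 -m creep '[[1,0,-12,0],[0,0,-12,0],[0,0,-8,0],[0,0,-4,0],[0,0,0,0],[0,0,0,0]]'
```

```text
t: 3.7
tool_pos: [0.4794, 0.278, 0.0114]
eef_rot: [0.688, 0.726, -0.0, -0.003]
contact_force: [-1.0, -0.1, 0.3]
finger_gap: 0.0851
```

```bash
python3 -m creep '[[0,-2,2,0],[0,0,0,0]]'; python3 -m creep '[[0,0,0,0],[0,0,0,0],[0,0,0,0],[0,0,0,0],[0,0,0,0],[0,0,0,0],[0,0,0,0],[0,0,0,0]]' 44
```

```text
t: 3.87
tool_pos: [0.479, 0.2761, 0.0133]
eef_rot: [0.687, 0.726, -0.0, -0.004]
contact_force: [-0.7, 0.4, 0.6]
finger_gap: 0.0857
t: 4.53
tool_pos: [0.4807, 0.2766, 0.0156]
eef_rot: [0.688, 0.726, 0.001, -0.003]
contact_force: [0.3, -0.1, -0.2]
finger_gap: 0.0464
```

```bash
python3 -m creep '[[0,0,0,0],[0,0,0,0],[0,0,0,0]]';cat > look.py <<'E'
from h import *
import sys
f=sys.argv[1]; su,sv,tu,tv=map(int,sys.argv[2:6])
s=snap('scene','s'+f+'.png');t=snap('top','t'+f+'.png')
c=lambda im,u,v:cv2.convertScaleAbs(cv2.resize(im[max(v-40,0):v+40,u-40:u+40],(400,400),interpolation=cv2.INTER_CUBIC),alpha=1.5)
cv2.imwrite('pics/c'+f+'.png',np.hstack([c(s,su,sv),c(t,tu,tv)]))
E
python3 look.py 5 429 178 202 238
```

```text
t: 4.78
tool_pos: [0.4805, 0.2764, 0.0153]
eef_rot: [0.688, 0.726, 0.001, -0.003]
contact_force: [-0.5, 0.1, 0.9]
finger_gap: 0.0459
```

```bash
sleep 3
```

```text
(no output)
```

View pics/c5.png

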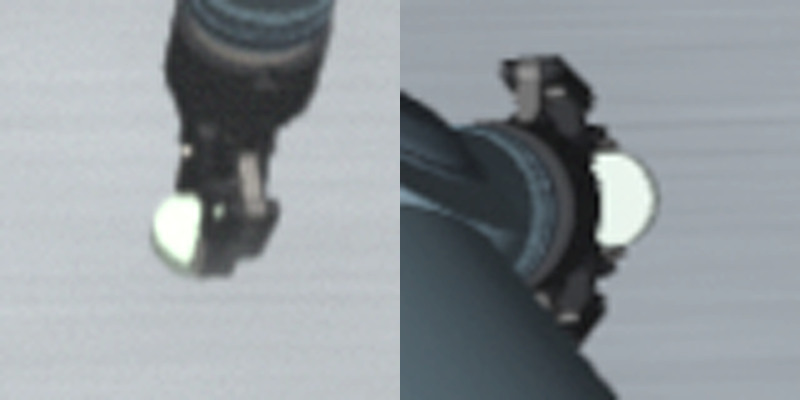

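```bash
cat > gl.py <<'E'
from h import *
from scipy.optimize import least_squares
def glass(n,im,box,z=.014):
    u0,v0,u1,v1=box
    w=im[v0:v1,u0:u1].min(2); m=(w>135).astype(np.uint8)
    c=max(cv2.findContours(m,cv2.RETR_EXTERNAL,cv2.CHAIN_APPROX_NONE)[0],key=cv2.contourArea)[:,0]+[u0,v0]
    P=np.array([onz(n,*p,z)[:2] for p in c]); return P
E
python3 - <<'E'
from gl import *
for f in('0','5'):
  for n in('top','scene'):
    im=cv2.imread(f'pics/{n[0]}{f}.png')
    P=glass(n,im,(180,215,230,260) if n=='top' else (400,150,450,215))
    print(f,n,len(P),P.min(0),P.max(0))
q=bot.sense()['tool_pos']
E
```

```text
0 top 51 [0.45785983 0.25218642] [0.5051812  0.29707178]
0 scene 47 [0.453834   0.25233273] [0.501795   0.30100433]
5 top 42 [0.46021426 0.25217126] [0.50274785 0.27705597]
5 scene 30 [0.45718095 0.25233273] [0.49821551 0.27583992]
```

```bash
python3 -m creep '[[0,0,10,0],[0,0,10,0],[0,0,5,0],[0,0,0,0]]';python3 look.py 6 429 178 202 238;  python3 - <<'E'
from gl import *
for f in('6',):
  for n in('top','scene'):
    im=cv2.imread(f'pics/{n[0]}{f}.png')
    P=glass(n,im,(180,215,230,260) if n=='top' else (400,150,450,215))
    print(f,n,len(P),P.min(0),P.max(0))
E
```

```text
t: 5.22
tool_pos: [0.48, 0.2763, 0.0425]
eef_rot: [0.688, 0.726, 0.001, -0.003]
contact_force: [0.0, 0.2, -0.3]
finger_gap: 0.0464
6 top 43 [0.4579849 0.2596502] [0.50293343 0.28455678]
6 scene 31 [0.43272122 0.25772122] [0.47801058 0.28195618]
```

```bash
sleep 4
```

```text
(no output)
```

View pics/c6.png

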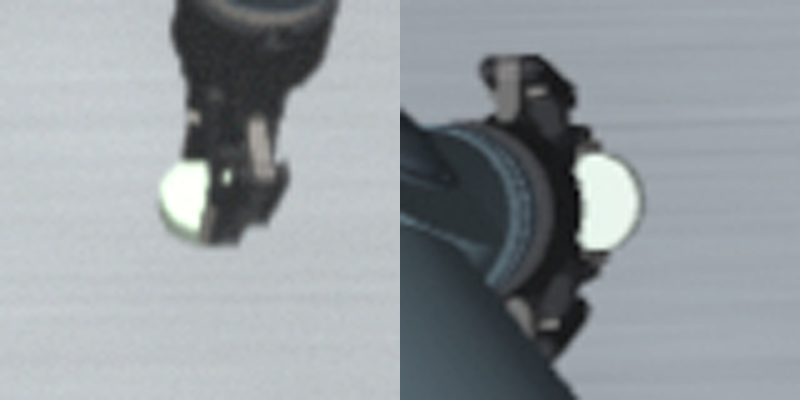

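Lifted: the glass moved up with the gripper in both views (left edge at crop column 160 in scene), so it's gripped and roughly centred. Next, over the mouth.

```bash
python3 -m creep '[[0,-5,25,0],[0,-15,25,0],[0,-30,5,0],[1,-35,0,0],[1,-35,0,0],[1,-35,0,0],[1,-35,0,0],[1,-30,0,0],[1,-20,0,0],[1,-15,0,0],[0,-10,0,0],[0,-5,0,0],[0,0,0,0],[0,0,0,0]]'
```

```text
t: 6.48
tool_pos: [0.4807, -0.003, 0.0986]
eef_rot: [0.685, 0.728, 0.001, -0.005]
contact_force: [0.1, 0.6, -0.4]
finger_gap: 0.0463
```

```bash
python3 -m creep '[[3,-6,-5,0],[3,-5,-5,0],[0,0,0,0],[0,0,0,0]]'; python3 look.py 7 320 170 318 232
```

```text
t: 6.82
tool_pos: [0.4876, -0.0098, 0.0876]
eef_rot: [0.682, 0.731, 0.002, -0.006]
contact_force: [-0.4, -0.1, -0.2]
finger_gap: 0.0466
```

```bash
sleep 4
```

```text
(no output)
```

View pics/c7.png

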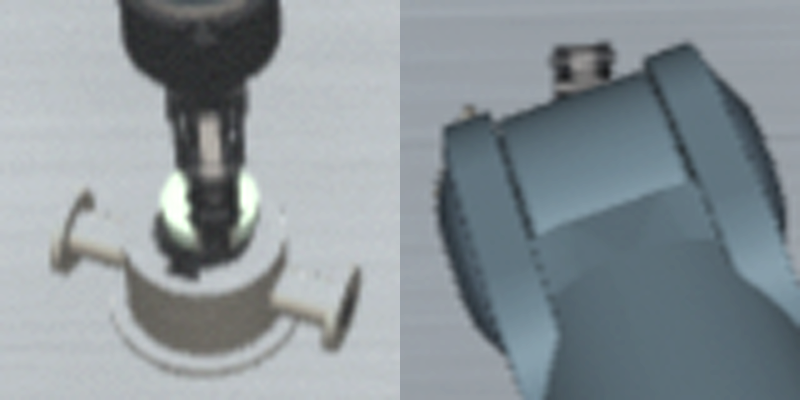

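Run:
```python
from h import *
s=cv2.imread('pics/s7.png');s0=cv2.imread('pics/s0.png')
g=s.min(2)[160:180,306:340];print(g)
print('mouth');print(s0.min(2)[166:186,306:336])
```

```text
[[126 125 124 125 125 127 126 124 117  55  36  35  44  52  93 108 112 108
   62  45  37  34  56 119 124 125 125 126 125 127 125 127 126 125]
 [125 125 126 126 125 127 125 126 119  55  33  38  42  50  85 107 111 107
   65  43  37  37  52 111 124 124 126 127 127 127 125 125 126 124]
 [125 126 126 124 125 124 126 123 118  60  40  36  41  49  75  97 101  98
   65  43  44  42  61 111 122 124 124 123 124 125 125 124 123 125]
 [124 122 124 123 125 125 123 124 121  81  45  44  50  57  83 100 103 100
   78  55  53  54  91 121 124 124 126 125 124 125 124 125 126 125]
 [127 125 125 126 125 127 127 127 131 125  84  55  53  58  85  99 103 101
   81  55  51  62 120 134 127 127 123 126 127 126 125 125 124 126]
 [126 127 126 127 127 126 127 134 152 157 117  68  46  47  62  78  79  76
   63  46  41  68 140 150 138 128 125 125 125 125 125 126 125 124]
 [128 128 129 126 127 127 128 146 162 160 142  88  46  35  48  56  55  53
   46  38  36  77 154 160 153 131 125 125 125 125 125 124 125 125]
 [127 126 128 128 127 128 136 156 164 164 157  98  46  35  36  42  41  42
   36  30  33  72 157 163 159 137 127 1
[... 3527 characters left out ...]
 34  36  36  36  36  37
   39  38  38  43  68 109 121 122 124 125 123 115]
 [119 125 125 124 123 121 101  75  45  36  34  36  37  38  35  38  34  38
   39  40  46  67 102 119 123 122 125 123 121  92]
 [108 122 124 125 124 121 117  94  52  35  34  39  40  40  40  40  43  48
   63  70  91 102 120 124 122 125 124 121 106  71]
 [ 85 110 121 124 123 122 114  82  52  36  37  33  37  49  64  64  78  92
  101 104 119 122 123 126 125 124 124 112  78  62]
 [ 65  84 108 122 122 124 115  87  58  45  43  42  39  58  97 103 111 121
  120 123 123 122 123 124 125 122 108  86  68  66]
 [ 62  63  83 102 119 123 121 109  99  92  81  67  58  71 117 122 125 124
  125 124 127 126 124 121 114 100  78  68  62  78]]
```

Run:
```python
from h import *
print('mouth',onz('scene',320.25,176.5,.06)); 
for v in (168.5,169,169.5): print('glass',onz('scene',321.45,v,.0863))
for a in((311.7,169),(331.2,169)):print(onz('scene',*a,.0863))
for a in((310.2,176.5),(330.3,176.5)):print(onz('scene',*a,.06))
print(bot.sense()['tool_pos'])
```

```text
mouth [ 0.48798727 -0.01425236  0.06      ]
glass [ 0.482812   -0.01037279  0.0863    ]
glass [ 0.48447729 -0.01036118  0.0863    ]
glass [ 0.48613998 -0.0103496   0.0863    ]
[ 0.48406358 -0.03542404  0.0863    ]
[0.48488929 0.01467941 0.0863    ]
[ 0.48756564 -0.04048375  0.06      ]
[0.48840744 0.01195516 0.06      ]
[ 0.48743219 -0.00990173  0.08773451]
```

```bash
python3 -m creep '[[0,-4,0,0],[0,0,-3,0],[0,0,-3,0],[0,0,-3,0],[0,0,0,0]]'
```

```text
t: 7.33
tool_pos: [0.4876, -0.0134, 0.0782]
eef_rot: [0.682, 0.732, 0.002, -0.005]
contact_force: [0.4, -0.2, -1.4]
finger_gap: 0.0459
```

```bash
python3 -m creep '[[0,-0.5,-2,0],[0,0,-2,0],[0,0,0,0]]';python3 -m creep '[[0,0,-2,0],[0,0,-1,0],[0,0,0,0]]'
```

```text
t: 7.58
tool_pos: [0.4874, -0.0139, 0.0736]
eef_rot: [0.682, 0.732, 0.002, -0.006]
contact_force: [-0.7, 0.2, -0.0]
finger_gap: 0.0459
t: 7.83
tool_pos: [0.4874, -0.0139, 0.0702]
eef_rot: [0.682, 0.732, 0.002, -0.006]
contact_force: [-0.1, 0.4, -1.1]
finger_gap: 0.0459
```

```bash
python3 -m creep '[[0,0,-1.5,0],[0,0,-0.5,0],[0,0,0,0]]';python3 -m creep '[[0,0,0,0],[0,0,0,0],[0,0,0,0],[0,0,0,0],[0,0,0,0]]' 70; python3 -m creep '[[0,0,20,0],[0,0,35,0],[0,0,35,0],[0,0,20,0],[0,0,10,0]]'; python3 look.py 8 320 180 318 232
```

```text
t: 8.08
tool_pos: [0.4875, -0.0138, 0.0681]
eef_rot: [0.682, 0.732, 0.002, -0.005]
contact_force: [0.0, 0.6, -0.3]
finger_gap: 0.0464
t: 8.5
tool_pos: [0.4882, -0.0138, 0.0686]
eef_rot: [0.682, 0.732, 0.003, -0.005]
contact_force: [0.3, -0.3, -0.0]
finger_gap: 0.07
t: 8.92
tool_pos: [0.4831, -0.0132, 0.1892]
eef_rot: [0.681, 0.732, -0.0, -0.01]
contact_force: [1.4, 0.1, 0.4]
finger_gap: 0.07
```

```bash
sleep 5
```

```text
(no output)
```

View pics/c8.png

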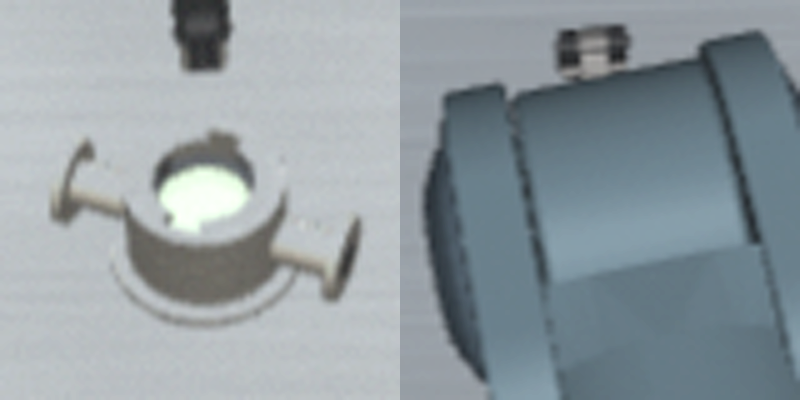

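The scene view shows the glass as a flat ellipse inside the bore at crop (205,190). I'll check its depth and move off towards the ring.

```bash
python3 - <<'E'
from h import *
for z in(.041,.05,.057):
  print(z,[((proj('scene',[.4855+dx,-.0143,z])[0]-[280,140])*5).round() for dx in(-.025,.025)])
E
python3 -m creep '[[0,-20,0,0.12],[0,-35,0,0.12],[2,-35,0,0.12],[2,-35,0,0.12],[2,-35,0,0.12],[2,-35,0,0.12],[2,-35,0,0.12],[2,-25,0,0.12],[2,-15,0,0.12],[0,-5,-5,0.12],[0,0,-10,0.12],[0,0,-10,0.12],[0,0,-10,0.12],[0,0,0,0]]' 85
```

```text
0.041 [array([203., 165.]), array([202., 239.])]
0.05 [array([202., 154.]), array([201., 228.])]
0.057 [array([202., 145.]), array([201., 220.])]
t: 10.18
tool_pos: [0.4789, -0.2978, 0.1239]
eef_rot: [-0.057, 0.998, -0.007, -0.024]
contact_force: [-0.1, -0.4, -0.8]
finger_gap: 0.0851
```

```bash
python3 -m creep '[[10,-6,0,0],[10,-6,0,0],[4,0,0,0],[0,0,0,0]]'; python3 -c "
from h import *
from scipy.spatial.transform import Rotation as R
s=bot.sense();print(s['joint_pos'],R.from_quat(s['eef_rot']).as_matrix())"
```

```text
t: 10.52
tool_pos: [0.5031, -0.3096, 0.1198]
eef_rot: [-0.053, 0.998, -0.005, -0.026]
contact_force: [0.1, 0.3, 0.3]
finger_gap: 0.0849
[ 1.05689161  0.54626835 -0.75050296  1.78071745  0.45958098  1.03920728
  1.79716845] [[-0.99303453 -0.10560904 -0.05224136]
 [-0.10513045  0.99438803 -0.01183347]
 [ 0.0531979  -0.00625889 -0.99856437]]
```

```bash
cat > tz.py <<'E'
from h import *
from scipy.spatial.transform import Rotation as R
s=bot.sense();M=R.from_quat(s['eef_rot']).as_matrix()
print('t',round(s['t'],2),'pos',(s['tool_pos']*1e3).round(1),'yaw',round(np.arctan2(M[1,0],M[0,0])%6.283,3),'tz',M[:2,2].round(4),'F',s['contact_force'].round(1),'T',s['wrist_torque'].round(2),'gap',round(s['finger_gap']*1e3,1),'j7',s['joint_pos'][6].round(2))
E
python3 -m creep '[[0,0,0,-0.12],[0,0,0,-0.12],[0,0,0,-0.12],[0,0,0,-0.12],[0,0,0,-0.12],[0,0,0,0]]' >/dev/null; python3 tz.py
python3 -m creep '[[0,35,0,0],[0,35,0,0],[0,35,0,0],[0,35,0,0],[0,0,0,0]]' >/dev/null; python3 tz.py
```

```text
t 11.02 pos [ 509.7 -309.1  123.7] yaw 2.62 tz [-0.042   0.0168] F [ 0.8 -1.2  0.3] T [-0.08 -0.03 -0.01] gap 85.1 j7 1.25
t 11.43 pos [ 512.3 -168.9  127.3] yaw 2.624 tz [-0.0341  0.0108] F [ 0.3  1.8 -0.6] T [ 0.12 -0.02 -0.02] gap 85.0 j7 1.04
```

```bash
python3 -m creep '[[0,0,12,0],[0,0,12,0],[0,0,12,0],[0,0,12,0],[0,0,12,0],[0,0,12,0],[0,0,12,0],[0,0,12,0],[0,0,12,0],[0,0,12,0],[0,0,0,0]]' >/dev/null; python3 tz.py
python3 -m creep '[[0,0,-40,0],[0,0,-40,0],[0,0,-40,0],[0,0,0,0]]' >/dev/null; python3 tz.py
python3 -m creep '[[-35,0,0,0],[-35,0,0,0],[-35,0,0,0],[0,0,0,0]]' >/dev/null; python3 tz.py
```

```text
t 12.35 pos [ 515.1 -172.   265.6] yaw 2.629 tz [-0.0254  0.0053] F [0.9 0.1 0.8] T [ 0.02 -0.06 -0.02] gap 84.9 j7 1.15
t 12.68 pos [ 519.1 -174.1  148.2] yaw 2.626 tz [-0.0127 -0.0012] F [-2.3 -0.6 -1.6] T [0.08 0.18 0.01] gap 85.0 j7 1.05
t 13.02 pos [ 410.4 -170.3  146.4] yaw 2.631 tz [-0.0203  0.0082] F [-0.9  0.3 -0.7] T [-0.    0.03  0.04] gap 84.9 j7 1.22
```

```bash
python3 -m creep '[[35,0,0,0],[35,0,0,0],[25,0,0,0],[0,0,0,0]]' >/dev/null; python3 tz.py
python3 -m creep '[[0,-15,0,0.05],[0,-15,0,0.05],[0,-15,0,0.05],[0,-15,0,0.05],[0,-15,0,0.05],[0,-15,0,0.05],[0,-15,0,0.05],[0,-15,0,0.05],[0,-10,0,0.05],[0,-5,0,0.05],[0,0,0,0.05],[0,0,0,0.05],[0,0,0,0]]' >/dev/null; python3 tz.py
```

```text
t 13.35 pos [ 502.3 -173.1  150. ] yaw 2.623 tz [-0.0267  0.0004] F [-0.1  0.4  0.4] T [ 0.05 -0.05 -0.01] gap 85.0 j7 1.06
t 14.43 pos [ 504.9 -315.8  167.4] yaw 3.256 tz [-0.0177 -0.0191] F [ 0.3  0.1 -0.1] T [ 0.05 -0.01  0.01] gap 85.0 j7 1.86
```

```bash
python3 -m creep '[[0,3,-25,0],[0,3,-25,0],[0,0,-20,0],[0,0,-10,0],[0,0,0,0]]' >/dev/null; python3 tz.py; python3 look.py 9 209 180 434 222
```

```text
t 14.85 pos [ 506.9 -312.3   92.2] yaw 3.247 tz [-0.0116 -0.0257] F [-0.2  0.6 -0. ] T [0.08 0.05 0.01] gap 85.2 j7 1.77
```

```bash
sleep 4
```

```text
(no output)
```

View pics/c9.png

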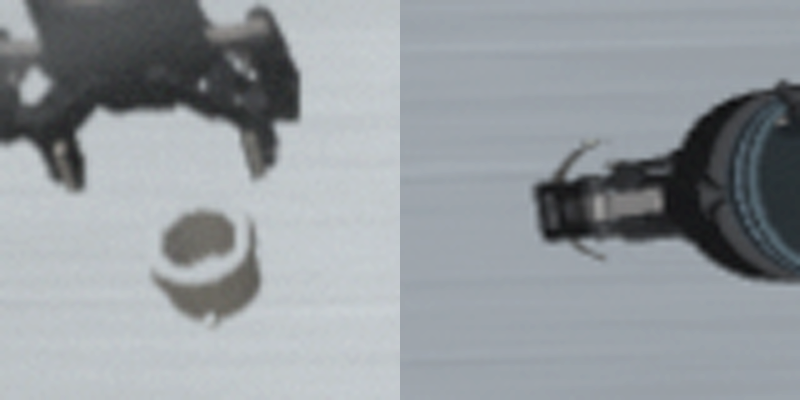

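```bash
for i in 1 2; do 
python3 -m creep '[[0,0,0,0],[0,0,0,0],[0,0,0,0],[0,0,0,0],[0,0,0,0],[0,0,0,0]]' >/dev/null; python3 tz.py; done
```

```text
t 15.45 pos [ 512.5 -314.9  100.7] yaw 3.246 tz [-0.0001 -0.0333] F [-0.7 -0.1  0.3] T [ 0.03 -0.05  0.04] gap 84.9 j7 1.77
t 15.95 pos [ 512.5 -315.1  101. ] yaw 3.246 tz [ 0.0001 -0.0335] F [0.5 0.5 0.1] T [0.03 0.03 0.02] gap 85.0 j7 1.77
```

```bash
Z='[[0,0,0,0],[0,0,0,0],[0,0,0,0]]'
python3 -m creep '[[-35,0,0,0],[-35,0,0,0],[-35,0,0,0],[0,0,0,0],[0,0,0,0],[0,0,0,0]]' >/dev/null; python3 tz.py
python3 -m creep '[[10,0,0,0],[10,0,0,0],[10,0,0,0],[10,0,0,0],[10,0,0,0],[10,0,0,0],[10,0,0,0],[10,0,0,0],[10,0,0,0],[10,0,0,0],[0,0,0,0],[0,0,0,0],[0,0,0,0]]' >/dev/null; python3 tz.py
```

```text
t 16.45 pos [ 403.8 -312.5   99.8] yaw 3.247 tz [-0.0002 -0.0304] F [-0.1  0.   0.2] T [ 0.07  0.03 -0.03] gap 85.4 j7 1.9
t 17.53 pos [ 525.4 -309.4  100.9] yaw 3.255 tz [ 0.01   -0.0282] F [-0.8 -0.4  0.7] T [-0.    0.03  0.01] gap 85.3 j7 1.77
```

```bash
python3 -m creep '[[0,-38,0,0],[0,-38,0,0],[0,-38,0,0],[0,-38,0,0],[0,0,0,0],[0,0,0,0],[0,0,0,0]]' >/dev/null; python3 tz.py
python3 -m creep '[[-2,38,0,0],[-2,38,0,0],[-2,38,0,0],[-2,38,0,0],[0,0,0,0],[0,0,0,0],[0,0,0,0]]' >/dev/null; python3 tz.py
```

```text
t 18.12 pos [ 517.7 -466.4  100.1] yaw 3.257 tz [ 0.0025 -0.0284] F [-0.4 -0.6 -0.2] T [-0.02 -0.   -0.  ] gap 84.5 j7 2.0
t 18.7 pos [ 502.5 -301.9   99.1] yaw 3.261 tz [-0.0032 -0.0281] F [ 0.4 -0.2 -0.4] T [ 0.    0.01 -0.01] gap 84.8 j7 1.78
```

```bash
python3 -m creep '[[0,0,35,0],[0,0,35,0],[0,0,35,0],[0,0,35,0],[0,0,0,0],[0,0,0,0],[0,0,0,0],[0,0,0,0]]' >/dev/null; python3 tz.py
python3 -m creep '[[0,0,-10,0],[0,0,-10,0],[0,0,-10,0],[0,0,-10,0],[0,0,-10,0],[0,0,-10,0],[0,0,-10,0],[0,0,-10,0],[0,0,-10,0],[0,0,-10,0],[0,0,-10,0],[0,0,-10,0],[0,0,0,0],[0,0,0,0],[0,0,0,0],[0,0,0,0]]' >/dev/null; python3 tz.py
```

```text
t 19.37 pos [ 498.4 -304.2  243.3] yaw 3.257 tz [-0.008  -0.0269] F [0.1 0.6 0.5] T [0.03 0.06 0.02] gap 84.8 j7 1.9
t 20.7 pos [ 492.8 -301.8  100.9] yaw 3.258 tz [-0.021  -0.0166] F [-0.   0.3  0.4] T [ 0.03 -0.08 -0.01] gap 85.0 j7 1.79
```

```bash
for i in 1 2; do python3 -m creep '[[-36,0,0,0],[-36,0,0,0],[-30,0,0,0],[0,0,0,0],[0,0,0,0]]' >/dev/null; python3 tz.py
python3 -m creep '[[9,0,0,0],[10,0,0,0],[10,0,0,0],[10,0,0,0],[10,0,0,0],[10,0,0,0],[10,0,0,0],[10,0,0,0],[10,0,0,0],[5,0,0,0],[0,0,0,0],[0,0,0,0]]' >/dev/null; python3 tz.py; done
```

```text
t 21.12 pos [ 392.2 -301.4  104.4] yaw 3.261 tz [-0.0124 -0.0203] F [0.8 0.3 0.4] T [ 0.09 -0.02 -0.01] gap 84.9 j7 1.92
t 22.12 pos [ 507.4 -299.3  106.8] yaw 3.267 tz [-0.0009 -0.0204] F [0.7 0.1 0.7] T [ 0.01 -0.03 -0.  ] gap 85.0 j7 1.79
t 22.53 pos [ 400.  -297.3  105.6] yaw 3.268 tz [-0.0036 -0.0182] F [ 1.1 -0.5  0.5] T [ 0.06 -0.1  -0.  ] gap 84.9 j7 1.92
t 23.53 pos [ 512.2 -295.   106.4] yaw 3.272 tz [ 0.0038 -0.0165] F [ 0.3  0.2 -0.4] T [ 0.04 -0.03 -0.02] gap 85.3 j7 1.78
```

```bash
python3 -m creep '[[-1,-5,-8,-0.01],[-1,-4,-8,-0.01],[0,-2,-8,-0.01],[0,-1,-8,-0.01],[0,0,-8,0],[0,0,-8,0],[0,0,-6,0],[0,0,-4,0],[0,0,0,0],[0,0,0,0],[0,0,0,0]]' >/dev/null; python3 tz.py
```

```text
t 24.45 pos [ 503.9 -309.3   39.2] yaw 3.224 tz [-0.0052 -0.0156] F [-0.1 -0.5 -0.4] T [ 0.04  0.01 -0.03] gap 84.8 j7 1.71
```

```bash
python3 -m creep '[[1,-1,-4,0],[0,0,-4,0],[0,0,-1,0],[0,0,0,0]]' >/dev/null; python3 tz.py; python3 -m creep '[[0,0,0,0],[0,0,0,0],[0,0,0,0],[0,0,0,0],[0,0,0,0],[0,0,0,0],[0,0,0,0],[0,0,0,0]]' 44 >/dev/null; python3 tz.py
```

```text
t 24.78 pos [ 506.7 -310.7   31. ] yaw 3.224 tz [-0.002  -0.0172] F [-0.3 -0.   0.2] T [-0.    0.02  0.06] gap 85.3 j7 1.7
t 25.45 pos [ 507.5 -310.9   31.9] yaw 3.224 tz [-0.0003 -0.0182] F [-0.5 -0.7 -0.2] T [-0.    0.   -0.01] gap 50.5 j7 1.7
```

```bash
python3 -m creep '[[0,0,5,0],[0,0,15,0],[0,0,20,0],[0,0,20,0],[0,0,20,0],[0,0,10,0],[0,0,0,0],[0,0,0,0]]' >/dev/null; python3 tz.py; python3 look.py 10 209 165 434 222
```

```text
t 26.12 pos [ 501.  -307.5  124.7] yaw 3.225 tz [-0.0116 -0.0119] F [ 0.5 -0.1 -3.7] T [ 0.   -0.03  0.03] gap 50.3 j7 1.79
```

```bash
sleep 4
```

```text
(no output)
```

View pics/c10.png

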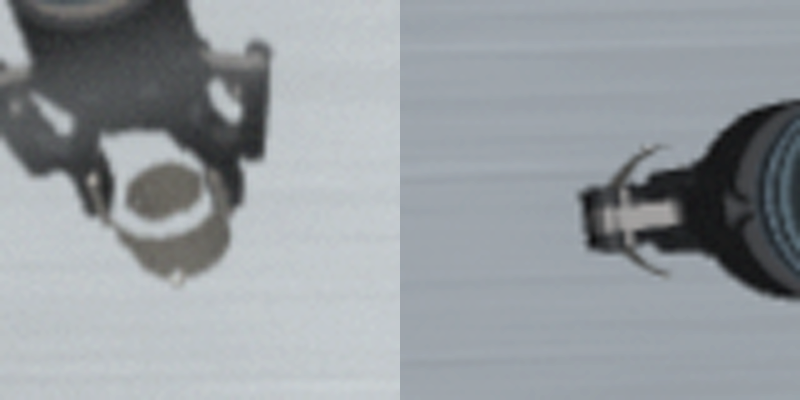

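The ring is held with its lug at scene crop (178,280), and the wrist reads 3.7 N of weight. Next I'll measure its offset in the hand and then carry it over.

```bash
cat > hole.py <<'E'
from h import *
import sys
def hole(im,box,z,th=95):
    u0,v0,u1,v1=box; w=cv2.resize(im[v0:v1,u0:u1],None,fx=8,fy=8,interpolation=cv2.INTER_CUBIC)
    m=(w.min(2)<th).astype(np.uint8)
    out=[]
    for c in cv2.findContours(m,cv2.RETR_LIST,cv2.CHAIN_APPROX_NONE)[0]:
        a=cv2.contourArea(c)/64
        if 40<a<600:
            e=cv2.fitEllipse(c); u=u0+(e[0][0]+.5)/8-.5; v=v0+(e[0][1]+.5)/8-.5
            x,y,ww,hh=cv2.boundingRect(c)
            print('area',round(a),'uv',round(u,2),round(v,2),'axes',np.round(np.array(e[1])/8,1),'bbox',round(u0+x/8,1),round(v0+y/8,1),round(ww/8,1),round(hh/8,1),'xyz',onz('scene',u,v,z).round(4),'bboxc',onz('scene',u0+(x+ww/2)/8-.5,v0+(y+hh/2)/8-.5,z).round(4))
E
python3 - <<'E'
from hole import *
im=cv2.imread('pics/s10.png')
hole(im,(192,155,213,170),.1328)
hole(cv2.imread('pics/s0.png'),(199,178,218,196),.04)
E
```

```text
area 176 uv 204.46 162.53 axes [14.8 20. ] bbox 194.1 155.0 18.9 15.0 xyz [ 0.4972 -0.2998  0.1328] bboxc [ 0.4955 -0.3036  0.1328]
area 115 uv 208.21 187.16 axes [ 9.9 15.3] bbox 201.5 182.4 14.5 10.9 xyz [ 0.5031 -0.3098  0.04  ] bboxc [ 0.5036 -0.3096  0.04  ]
```

Run:
```python
from hole import *
im=cv2.imread('pics/s10.png')
print(onz('scene',201.6,162.8,.1328))
for th in(70,80,88): print(th); hole(im,(193,154,214,172),.1328,th)
print(im.min(2)[154:173,190:218])
```

```text
[ 0.49801217 -0.30682202  0.1328    ]
70
area 95 uv 201.26 162.71 axes [ 8.6 14.2] bbox 194.9 158.5 13.9 9.8 xyz [ 0.4977 -0.3077  0.1328] bboxc [ 0.4982 -0.3075  0.1328]
area 64 uv 209.24 162.16 axes [ 9.9 19.6] bbox 205.2 154.0 8.8 18.0 xyz [ 0.4963 -0.288   0.1328] bboxc [ 0.4974 -0.2881  0.1328]
80
area 111 uv 201.27 162.75 axes [ 9.5 14.9] bbox 194.5 158.1 14.6 10.5 xyz [ 0.4978 -0.3077  0.1328] bboxc [ 0.4982 -0.3075  0.1328]
area 74 uv 209.18 162.17 axes [10.3 19.4] bbox 204.9 154.0 9.1 18.0 xyz [ 0.4963 -0.2881  0.1328] bboxc [ 0.4974 -0.2886  0.1328]
88
area 200 uv 205.4 162.82 axes [17.7 20.3] bbox 194.4 154.0 19.6 18.0 xyz [ 0.4983 -0.2973  0.1328] bboxc [ 0.4971 -0.3017  0.1328]
[[121 124 126 124 126 126 125 126 126 126 126 127 127 120  99  65  58  42
   32  32  33  35  33  36  38  33  31  32]
 [113 125 127 127 125 125 126 127 126 126 127 125 127 126 122 100  95  72
   44  29  31  31  32  30  32  31  34  40]
 [ 97 119 126 126 128 127 128 126 127 124 124 125 120 121 124 120 121 101
   71  41  30  29  32  32  29  31  40  67]
 [ 69 114 124 126 125 127 125 126 126 117 112 108
[... 1123 characters left out ...]
 68 102 123 127 115 105  81  66  64  63  66  66  70  83  99 102 106 120
  124 125 114  88  67  67  72  87 116 126]
 [ 77 107 124 125 127 121 109  93  86  75  80  85  98 109 123 125 125 124
  124 114  92  71  60  65  83 107 124 126]
 [ 81  94 111 122 124 126 124 117 110 105 108 112 120 124 128 128 125 125
  116  93  69  65  63  62  85 118 126 126]
 [108 103  95 104 115 124 126 125 124 124 124 125 125 126 124 123 115 106
   90  73  65  62  63  63  77 118 126 127]
 [125 123  94  81  95 106 117 118 119 120 124 123 116 114 112 105  90  74
   70  66  61  62  63  62  70 113 127 128]
 [128 125 103  76  68  76  92  98  97  99 105 104  93  89  81  74  67  65
   67  65  64  63  62  62  69 112 125 127]]
```

```bash
python3 -m creep '[[0,8,0,-0.03],[0,16,0,-0.04],[0,20,0,-0.04],[0,20,0,-0.04],[0,20,0,-0.04],[0,20,0,-0.04],[0,20,0,-0.04],[0,20,0,-0.04],[0,20,0,-0.04],[0,20,0,-0.04],[0,20,0,-0.04],[0,20,0,0],[0,12,0,0],[0,8,0,0],[0,0,0,0],[0,0,0,0],[0,0,0,0]]' >/dev/null; python3 tz.py
```

```text
t 27.63 pos [481.6 -51.8 103. ] yaw 2.77 tz [-0.0496  0.0144] F [ 0.4  0.1 -3.2] T [-0.02 -0.07  0.  ] gap 50.3 j7 0.94
```

```bash
python3 -m creep '[[0,0,12,0],[0,0,12,0],[0,0,12,0],[0,0,12,0],[0,0,12,0],[0,0,12,0],[0,0,12,0],[0,0,12,0],[0,0,12,0],[0,0,12,0],[0,0,12,0],[0,0,12,0],[0,0,0,0]]' >/dev/null; python3 tz.py
python3 -m creep '[[0,0,-38,0],[0,0,-38,0],[0,0,-38,0],[0,0,0,0]]' >/dev/null; python3 tz.py
```

```text
t 28.72 pos [482.6 -55.9 266.9] yaw 2.764 tz [-0.0417  0.0086] F [ 0.8 -0.3 -2. ] T [ 0.02 -0.18  0.03] gap 50.2 j7 1.13
t 29.05 pos [487.3 -56.9 156.5] yaw 2.762 tz [-0.0257  0.0023] F [-2.2 -0.4 -4.6] T [-0.05  0.25  0.04] gap 50.5 j7 1.0
```

Works. One more cycle.

```bash
python3 -m creep '[[0,0,12,0],[0,0,12,0],[0,0,12,0],[0,0,12,0],[0,0,12,0],[0,0,12,0],[0,0,12,0],[0,0,12,0],[0,0,0,0]]' >/dev/null; python3 tz.py
python3 -m creep '[[0,3,-38,0],[0,3,-38,0],[0,3,-38,0],[0,0,0,0]]' >/dev/null; python3 tz.py;  python3 -m creep '[[0,0,0,0],[0,0,0,0]]' >/dev/null; python3 tz.py
```

```text
t 29.8 pos [495.5 -52.6 282.3] yaw 2.769 tz [ 0.0009 -0.0054] F [ 0.1  0.2 -2.3] T [ 0.05 -0.11 -0.02] gap 50.0 j7 1.13
t 30.13 pos [505.8 -44.  181.8] yaw 2.767 tz [ 0.0322 -0.0165] F [-2.2 -0.3 -4.4] T [ 0.03  0.36 -0.02] gap 50.3 j7 0.98
t 30.3 pos [507.  -43.4 184.8] yaw 2.768 tz [ 0.0345 -0.0167] F [-0.2 -1.  -4.1] T [-0.03  0.11 -0.01] gap 50.6 j7 0.98
```

```bash
python3 -m creep '[[-2,3,-7,0],[-2,3,-7,0],[-2,3,-7,0],[-2,3,-7,0],[-2,3,-7,0],[-2,3,-7,0],[-2,3,-7,0],[0,2,-5,0],[0,0,0,0],[0,0,0,0],[0,0,0,0]]' >/dev/null; python3 tz.py
```

```text
t 31.22 pos [497.  -18.2 133.5] yaw 2.767 tz [ 0.0481 -0.0205] F [-0.3 -0.3 -3.7] T [ 0.07  0.13 -0.01] gap 50.5 j7 0.86
```

```bash
python3 -m creep '[[0,0,38,0],[0,0,38,0],[0,0,38,0],[0,0,0,0],[0,0,0,0],[0,0,0,0]]' >/dev/null; python3 tz.py
python3 -m creep '[[-1,0,-9,0],[-1,0,-9,0],[-1,0,-9,0],[-1,0,-9,0],[0,0,-9,0],[0,0,-9,0],[0,0,-9,0],[0,0,-9,0],[0,0,-9,0],[0,0,0,0],[0,0,0,0],[0,0,0,0]]' >/dev/null; python3 tz.py
```

```text
t 31.72 pos [495.7 -18.6 251.1] yaw 2.767 tz [ 0.0453 -0.0189] F [ 0.6 -0.2 -2.8] T [ 0.08  0.05 -0.  ] gap 50.7 j7 1.03
t 32.72 pos [483.3 -18.3 151.3] yaw 2.768 tz [ 0.0261 -0.0139] F [-0.7 -0.2 -4.1] T [0.04 0.01 0.06] gap 50.3 j7 0.9
```

```bash
python3 -m creep '[[0,0,38,0],[0,0,38,0],[0,0,0,0],[0,0,0,0],[0,0,0,0]]' >/dev/null; python3 tz.py
python3 -m creep '[[1,0,-9,0],[1,0,-9,0],[1,0,-9,0],[1,0,-9,0],[1,0,-9,0],[1,0,-9,0],[0,0,-9,0],[0,0,-9,0],[0,0,-9,0],[0,0,-9,0],[0,0,0,0],[0,0,0,0],[0,0,0,0]]' >/dev/null; python3 tz.py
```

```text
t 33.13 pos [483.9 -18.  231.1] yaw 2.769 tz [ 0.0278 -0.0135] F [-0.1  0.7 -3.5] T [ 0.02  0.01 -0.04] gap 50.3 j7 1.03
t 34.22 pos [484.3 -17.5 123.2] yaw 2.77 tz [ 0.0128 -0.0097] F [-0.2  0.4 -3.2] T [-0.01  0.01 -0.04] gap 50.4 j7 0.86
```

```bash
python3 -m creep '[[1,1,-5,0],[1,1,-5,0],[1,1,-5,0],[0.5,0,-4,0],[0,0,-2,0],[0,0,0,0],[0,0,0,0]]' >/dev/null; python3 tz.py; python3 look.py 11 320 170 318 232
```

```text
t 34.8 pos [490.7 -14.4 102.3] yaw 2.77 tz [ 0.0184 -0.0108] F [ 0.2  0.5 -3.3] T [0.02 0.03 0.08] gap 50.6 j7 0.81
```

```bash
sleep 4
```

```text
(no output)
```

View pics/c11.png

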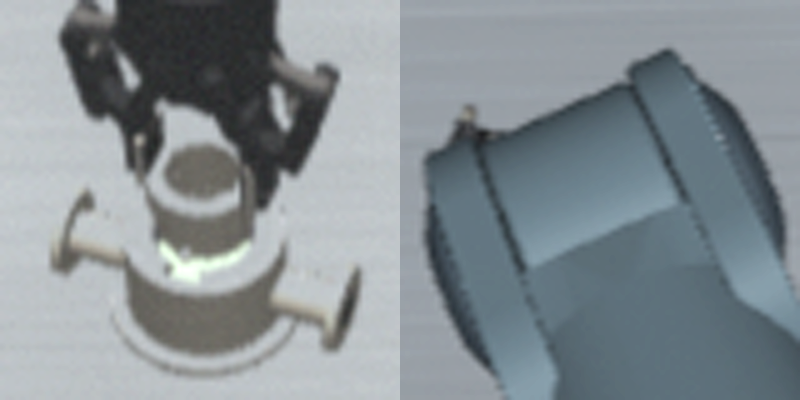

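Run:
```python
from hole import *
im=cv2.imread('pics/s11.png')
for th in(70,80,88): print(th); hole(im,(310,155,331,175),.1104,th)
```

```text
70
area 178 uv 322.08 166.07 axes [16.9 22.9] bbox 310.9 155.0 20.1 20.0 xyz [ 0.4949 -0.008   0.1104] bboxc [ 0.4897 -0.0122  0.1104]
80
area 215 uv 321.79 165.86 axes [17.7 23.2] bbox 310.0 155.0 21.0 20.0 xyz [ 0.4942 -0.0087  0.1104] bboxc [ 0.4897 -0.0133  0.1104]
88
area 233 uv 321.8 165.75 axes [18.  23.4] bbox 310.0 155.0 21.0 20.0 xyz [ 0.4939 -0.0087  0.1104] bboxc [ 0.4897 -0.0133  0.1104]
```

Run:
```python
from hole import *
im=cv2.imread('pics/s11.png')
print(im.min(2)[155:172,308:334])
for th in(75,85): print(th); hole(im,(310,157,327,172),.1104,th)
```

```text
[[ 32  34  38  38  76 121 126 126 125 126 125 125 126 127 124 100  46  33
   29  32  34  33  32  34  34  33]
 [ 49  36  34  37  68 118 123 126 124 125 126 127 124 126 124 118  70  35
   30  31  29  31  36  37  40  42]
 [ 81  43  30  32  58 121 125 124 124 124 125 125 124 124 124 122  99  54
   34  31  34  32  35  35  45  46]
 [ 80  40  28  29  63 120 126 124 122 115 111 112 110 106 112 117 117  93
   63  39  31  31  36  34  41  44]
 [ 54  33  29  38  83 122 119 113 109  91  87  88  81  78  79  95 103 108
   98  62  37  32  31  30  37  42]
 [ 49  30  29  56 109 124 102  89  81  70  68  68  67  69  66  67  70  87
  104  74  40  31  30  32  34  34]
 [ 52  32  39  82 121 118  82  68  66  64  67  66  66  66  66  63  62  65
   82  81  42  33  26  31  32  30]
 [ 59  37  55 109 124 100  67  62  64  64  66  66  66  64  66  62  64  65
   67  76  50  38  34  36  31  31]
 [ 58  45  84 122 115  79  63  64  65  66  66  66  65  66  63  64  64  64
   63  63  60  62  36  34  29  30]
 [ 65  67 111 124 106  69  66  71  65  64  64  66  66  67  67  65  63  62
   63  60  60  73  50  35  31  33]
 [ 73 100 
[... 319 characters left out ...]
122  91 110 123 125 124 113  94  78  73  78  69  69  74  69  83  94 103
  108 120  61  67  62  44  38  42]
 [122  87  87 110 122 127 123 117 107  97  99  89  86  87  94 109 119 125
  126 122  61  65  65  42  40  50]
 [124  95  72  88 110 123 124 126 124 117 116 112 111 111 116 123 126 125
  123 112  64  65  63  44  33  57]
 [124 109  74  67  87 101 107 117 122 122 124 123 124 123 124 124 123 113
  104  88  59  64  63  59  55  86]]
75
area 99 uv 319.96 163.81 axes [ 9. 14.] bbox 313.4 159.6 13.6 9.4 xyz [ 0.4874 -0.0134  0.1104] bboxc [ 0.4874 -0.0141  0.1104]
85
area 111 uv 319.87 163.87 axes [10.  14.3] bbox 313.0 159.2 14.0 10.2 xyz [ 0.4876 -0.0136  0.1104] bboxc [ 0.4876 -0.0145  0.1104]
```

```bash
python3 -m creep '[[-2,0,-3,0],[0,0,-3,0],[0,0,-2,0],[0,0,0,0],[0,0,0,0]]' >/dev/null; python3 tz.py; 
python3 -m creep '[[0,0,-3,0],[0,0,-1,0],[0,0,0,0]]' >/dev/null; python3 tz.py
```

```text
t 35.32 pos [488.8 -14.8  94.1] yaw 2.769 tz [ 0.0196 -0.0115] F [ 0.1 -0.8 -2.7] T [ 0.01  0.06 -0.01] gap 50.4 j7 0.8
t 35.57 pos [489.2 -14.7  90.7] yaw 2.769 tz [ 0.0199 -0.0123] F [-0.4 -0.6 -0.3] T [ 0.04  0.21 -0.01] gap 50.7 j7 0.79
```

```bash
python3 -m creep '[[1,0,0,0],[0,0,0,0]]' >/dev/null; python3 tz.py; 
python3 -m creep '[[0,0,-1,0],[0,0,0,0]]' >/dev/null; python3 tz.py
```

```text
t 35.73 pos [489.3 -14.7  90.7] yaw 2.769 tz [ 0.0174 -0.0131] F [-0.2  0.7 -1.4] T [ 0.02  0.14 -0.04] gap 50.4 j7 0.79
t 35.9 pos [489.4 -14.7  90.8] yaw 2.769 tz [ 0.0168 -0.0143] F [-2.  -0.2 -0.1] T [-0.02  0.46 -0.03] gap 50.1 j7 0.79
```

```bash
python3 -m creep '[[-1.5,0,0.5,0],[0,0,0,0]]' >/dev/null; python3 tz.py; 
python3 -m creep '[[-0.5,0,-1,0],[0,0,0,0]]' >/dev/null; python3 tz.py
python3 -m creep '[[0,0,-2,0],[0,0,0,0]]' >/dev/null; python3 tz.py
```

```text
t 36.07 pos [488.5 -14.6  91.1] yaw 2.769 tz [ 0.0189 -0.0137] F [-0.3  0.2 -2.8] T [ 0.04  0.05 -0.03] gap 50.0 j7 0.79
t 36.23 pos [488.8 -14.6  90.5] yaw 2.769 tz [ 0.0205 -0.0136] F [-1.6  0.  -0.1] T [0.05 0.4  0.02] gap 50.6 j7 0.79
t 36.4 pos [488.9 -14.7  90.3] yaw 2.769 tz [ 0.019  -0.0159] F [-1.6  0.2  0.1] T [0.07 0.31 0.03] gap 50.3 j7 0.79
```

```bash
python3 -m creep '[[-3,0,1,0],[0,0,0,0],[0,0,0,0]]' >/dev/null; python3 tz.py; 
python3 -m creep '[[0,0,-1.5,0],[0,0,0,0]]' >/dev/null; python3 tz.py
python3 -m creep '[[0,0,-1.5,0],[0,0,0,0]]' >/dev/null; python3 tz.py;python3 look.py 12 320 170 318 232
```

```text
t 36.65 pos [485.7 -14.5  90.8] yaw 2.769 tz [ 0.02   -0.0149] F [-0.  -0.5 -3.1] T [ 0.02  0.01 -0.05] gap 50.3 j7 0.79
t 36.82 pos [485.1 -14.7  88.4] yaw 2.769 tz [ 0.0194 -0.0145] F [ 0.1 -0.4 -2.9] T [ 0.09  0.05 -0.  ] gap 50.5 j7 0.79
t 36.98 pos [484.9 -14.8  86.2] yaw 2.769 tz [ 0.019  -0.0141] F [ 1.5 -0.5 -3.7] T [-0.02 -0.01  0.  ] gap 50.4 j7 0.78
```

```bash
sleep 4
```

```text
(no output)
```

View pics/c12.png

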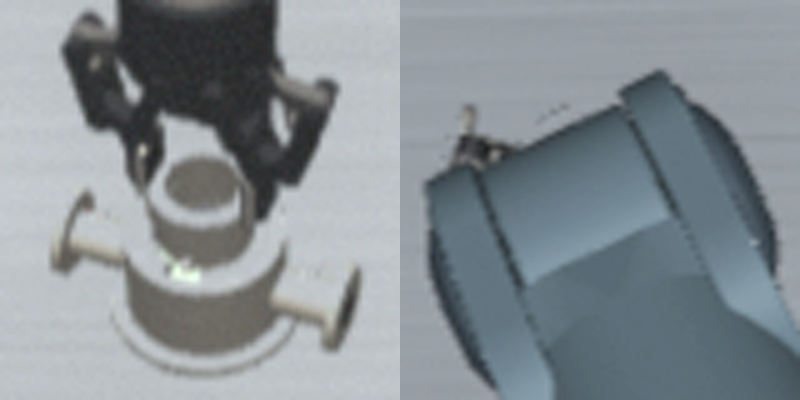

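```bash
python3 -m creep '[[1,0,-1,0],[0,0,-2,0],[0,0,0,0]]' >/dev/null; python3 tz.py; 
python3 -m creep '[[0,0,-2,0],[0,0,-2,0],[0,0,0,0]]' >/dev/null; python3 tz.py
```

```text
t 37.33 pos [486.3 -14.7  83.2] yaw 2.769 tz [ 0.0193 -0.014 ] F [-0.1  0.5 -3.2] T [ 0.05  0.05 -0.01] gap 50.3 j7 0.78
t 37.58 pos [486.4 -14.7  78.8] yaw 2.768 tz [ 0.0194 -0.0139] F [ 0.3 -0.2 -3.3] T [ 0.01  0.06 -0.01] gap 50.8 j7 0.77
```

```bash
python3 -m creep '[[0,0,-2,0],[0,0,-1,0],[0,0,0,0]]' >/dev/null; python3 tz.py; 
python3 -m creep '[[0,0,-1,0],[0,0,0,0]]' >/dev/null; python3 tz.py;python3 -m creep '[[0,0,-0.7,0],[0,0,0,0]]' >/dev/null; python3 tz.py
```

```text
t 37.83 pos [486.3 -14.6  75.3] yaw 2.769 tz [ 0.0191 -0.0138] F [-0.2  0.5 -3.3] T [ 0.07  0.03 -0.06] gap 50.5 j7 0.76
t 38.0 pos [486.2 -14.6  74.1] yaw 2.769 tz [ 0.0188 -0.0138] F [-0.3 -0.5 -2.9] T [ 0.09  0.02 -0.01] gap 50.8 j7 0.76
t 38.17 pos [486.3 -14.6  73.4] yaw 2.769 tz [ 0.0191 -0.0138] F [ 0.3  0.  -2.9] T [0.02 0.07 0.03] gap 50.3 j7 0.76
```

```bash
for i in 1 2; do python3 -m creep '[[0,0,-0.6,0],[0,0,0,0]]' >/dev/null; python3 tz.py; done
```

```text
t 38.33 pos [486.5 -14.6  73.1] yaw 2.769 tz [ 0.0192 -0.014 ] F [ 0.   0.3 -0.6] T [ 0.03  0.16 -0.04] gap 50.5 j7 0.76
t 38.5 pos [486.5 -14.6  72.9] yaw 2.768 tz [ 0.0189 -0.0146] F [-0.9 -0.  -1.3] T [0.07 0.24 0.02] gap 50.6 j7 0.76
```

```bash
python3 -m creep '[[0,0,0,0],[0,0,0,0],[0,0,0,0],[0,0,0,0],[0,0,0,0]]' 64 >/dev/null; python3 tz.py; python3 -m creep '[[0,0,0,0],[0,0,0,0],[0,0,0,0],[0,0,0,0],[0,0,0,0]]' 44 >/dev/null; python3 tz.py
```

```text
t 38.92 pos [489.7 -14.2  74.8] yaw 2.769 tz [ 0.0254 -0.0143] F [-0.8 -0.7  0.5] T [ 0.02  0.03 -0.01] gap 64.1 j7 0.76
t 39.33 pos [490.  -14.5  75.6] yaw 2.769 tz [ 0.0254 -0.0155] F [-1.  -1.2  0.7] T [-0.03  0.14 -0.05] gap 50.4 j7 0.76
```

```bash
python3 -m creep '[[0,0,0,0],[0,0,0,0],[0,0,0,0]]' 64 >/dev/null; python3 tz.py;  python3 -m creep '[[-3.5,0,-1.5,0],[0,0,0,0],[0,0,0,0]]' >/dev/null; python3 tz.py
```

```text
t 39.58 pos [490.  -14.3  75.2] yaw 2.769 tz [ 0.0259 -0.0147] F [-0.3 -0.7  0.2] T [0.01 0.02 0.02] gap 63.6 j7 0.76
t 39.83 pos [486.2 -14.1  73.4] yaw 2.769 tz [ 0.026  -0.0143] F [1.3 1.4 0.1] T [ 0.03  0.04 -0.01] gap 64.1 j7 0.76
```

```bash
python3 -m creep '[[0,0,0,0],[0,0,0,0],[0,0,0,0],[0,0,0,0],[0,0,0,0]]' 44 >/dev/null; python3 tz.py;
python3 -m creep '[[0,0,0,-0.05],[0,0,0,-0.05],[0,0,0,-0.05],[0,0,0,-0.05],[0,0,0,-0.05],[0,0,0,0]]'  >/dev/null; python3 tz.py
```

```text
t 40.25 pos [486.1 -14.   73.8] yaw 2.769 tz [ 0.0257 -0.0147] F [-1.1 -0.1  0. ] T [0.06 0.02 0.02] gap 50.4 j7 0.76
t 40.75 pos [487.2 -14.6  73.8] yaw 2.509 tz [ 0.0235 -0.0214] F [-0.7 -0.1  0.7] T [ 0.03  0.12 -0.02] gap 50.5 j7 0.52
```

```bash
python3 -m creep '[[0,0,0,-0.05],[0,0,0,-0.05],[0,0,0,-0.05],[0,0,0,-0.04],[0,0,0,0]]'  >/dev/null; python3 tz.py;
for i in 1 2; do python3 -m creep '[[0,0,0,-0.03],[0,0,0,0]]'  >/dev/null; python3 tz.py; done
```

```text
t 41.17 pos [487.7 -15.2  73.8] yaw 2.318 tz [ 0.0198 -0.0266] F [-0.1 -0.   1.2] T [0.02 0.16 0.03] gap 50.4 j7 0.34
t 41.33 pos [487.8 -15.3  73.8] yaw 2.291 tz [ 0.0191 -0.0274] F [-1.3  1.2  0.7] T [ 0.02  0.06 -0.05] gap 50.2 j7 0.32
t 41.5 pos [487.8 -15.4  73.8] yaw 2.264 tz [ 0.0183 -0.028 ] F [-0.   0.2  1.9] T [ 0.04  0.05 -0.03] gap 50.3 j7 0.29
```

```bash
for i in 1 2 3 4 5 6; do python3 -m creep '[[0,0,0,-0.035],[0,0,0,0]]'  >/dev/null; python3 tz.py; done
```

```text
t 41.67 pos [487.8 -15.4  73.8] yaw 2.233 tz [ 0.0174 -0.0285] F [-0.3 -0.1  1.1] T [ 0.05  0.15 -0.07] gap 50.4 j7 0.26
t 41.83 pos [487.8 -15.4  73.7] yaw 2.201 tz [ 0.0165 -0.029 ] F [-0.3  0.1  1.2] T [ 0.02  0.13 -0.01] gap 50.2 j7 0.23
t 42.0 pos [487.9 -15.4  73.8] yaw 2.17 tz [ 0.0156 -0.0295] F [-0.5 -0.4  0.8] T [-0.05  0.07  0.02] gap 50.1 j7 0.21
t 42.17 pos [487.8 -15.5  73.8] yaw 2.139 tz [ 0.0145 -0.03  ] F [ 0.2 -0.1  0.3] T [ 0.01  0.11 -0.02] gap 50.4 j7 0.18
t 42.33 pos [487.8 -15.5  73.8] yaw 2.108 tz [ 0.0136 -0.0305] F [-0.2 -0.2  1.3] T [0.04 0.07 0.01] gap 50.6 j7 0.15
t 42.5 pos [487.8 -15.5  73.8] yaw 2.077 tz [ 0.0125 -0.0309] F [-0.7 -0.   1.5] T [ 0.01  0.14 -0.01] gap 50.3 j7 0.12
```

```bash
for i in 1 2 3 4; do python3 -m creep '[[0,0,0,-0.035],[0,0,0,0]]'  >/dev/null; python3 tz.py; done
```

```text
t 42.67 pos [487.8 -15.4  73.8] yaw 2.047 tz [ 0.0115 -0.0311] F [-0.2 -0.   1.1] T [ 0.05  0.06 -0.03] gap 50.0 j7 0.09
t 42.83 pos [487.8 -15.3  73.8] yaw 2.016 tz [ 0.0106 -0.0314] F [-0.3  0.2  1.4] T [-0.01  0.12 -0.  ] gap 50.4 j7 0.07
t 43.0 pos [487.8 -15.3  73.8] yaw 1.985 tz [ 0.0096 -0.0317] F [-0.7  0.   1.8] T [ 0.03  0.11 -0.  ] gap 50.5 j7 0.04
t 43.17 pos [487.8 -15.3  73.8] yaw 1.954 tz [ 0.0086 -0.032 ] F [-0.1 -0.   0.8] T [ 0.02  0.11 -0.09] gap 50.7 j7 0.01
```

```bash
for i in 1 2 3 4; do python3 -m creep '[[0,0,0,-0.035],[0,0,0,0]]'  >/dev/null; python3 tz.py; done
```

```text
t 43.33 pos [487.8 -15.3  73.8] yaw 1.924 tz [ 0.0076 -0.0322] F [-0.6  0.4  1. ] T [0.03 0.08 0.02] gap 50.5 j7 -0.02
t 43.5 pos [487.8 -15.4  73.8] yaw 1.893 tz [ 0.0065 -0.0325] F [-0.4  0.3  0.9] T [ 0.05  0.13 -0.02] gap 50.5 j7 -0.05
t 43.67 pos [487.9 -15.4  73.8] yaw 1.862 tz [ 0.0055 -0.0327] F [-0.1 -0.5  1.4] T [ 0.04  0.13 -0.  ] gap 50.3 j7 -0.07
t 43.83 pos [487.8 -15.5  73.7] yaw 1.832 tz [ 0.0044 -0.033 ] F [-0.3 -0.3  1.8] T [ 0.03  0.08 -0.02] gap 50.4 j7 -0.1
```

```bash
for i in 1 2 3; do python3 -m creep '[[0,0,0,-0.035],[0,0,0,0]]'  >/dev/null; python3 tz.py; done
```

```text
t 44.0 pos [487.7 -15.5  73.7] yaw 1.801 tz [ 0.0031 -0.0332] F [-0.1  0.8  1.1] T [ 0.02  0.11 -0.09] gap 50.6 j7 -0.13
t 44.17 pos [487.6 -15.6  73.6] yaw 1.771 tz [ 0.0019 -0.0334] F [-0.4  0.1  1.4] T [ 0.06  0.08 -0.06] gap 50.5 j7 -0.16
t 44.33 pos [487.6 -15.6  73.5] yaw 1.74 tz [ 0.001  -0.0335] F [-0.7  0.   2.1] T [ 0.02  0.13 -0.03] gap 50.3 j7 -0.19
```

```bash
for i in 1 2; do python3 -m creep '[[0,0,0,-0.03],[0,0,0,0]]'  >/dev/null; python3 tz.py; python3 tz.py; done
```

```text
t 44.5 pos [487.6 -15.6  73.5] yaw 1.715 tz [ 0.0001 -0.0336] F [-0.1 -0.5  0.8] T [ 0.    0.09 -0.08] gap 50.3 j7 -0.21
t 44.5 pos [487.6 -15.6  73.5] yaw 1.715 tz [ 0.0001 -0.0336] F [-0.1 -0.5  0.8] T [ 0.    0.09 -0.08] gap 50.3 j7 -0.21
t 44.67 pos [487.5 -15.6  73.4] yaw 1.69 tz [-0.0008 -0.0337] F [-0.9 -0.4  2.7] T [-0.05  0.13 -0.09] gap 50.5 j7 -0.23
t 44.67 pos [487.5 -15.6  73.4] yaw 1.69 tz [-0.0008 -0.0337] F [-0.9 -0.4  2.7] T [-0.05  0.13 -0.09] gap 50.5 j7 -0.23
```

```bash
for i in 1 2; do python3 -m creep '[[0,0,0,-0.03],[0,0,0,0]]'  >/dev/null; python3 tz.py; python3 -m creep '[[0,0,0,0]]'  >/dev/null; python3 tz.py; done
```

```text
t 44.83 pos [487.5 -15.6  73.3] yaw 1.665 tz [-0.0017 -0.0338] F [-0.3 -0.3  0.7] T [-0.03  0.06 -0.09] gap 50.4 j7 -0.25
t 44.92 pos [487.5 -15.7  73.3] yaw 1.666 tz [-0.0017 -0.0336] F [-0.2 -0.5  2. ] T [ 0.05  0.14 -0.09] gap 50.3 j7 -0.25
t 45.08 pos [487.5 -15.6  73.3] yaw 1.64 tz [-0.0025 -0.0336] F [-0.6  0.4  1. ] T [-0.04  0.06 -0.12] gap 51.0 j7 -0.28
t 45.17 pos [487.4 -15.6  73.2] yaw 1.641 tz [-0.0026 -0.0334] F [-0.7 -0.   1.4] T [-0.01  0.09 -0.1 ] gap 50.2 j7 -0.28
```

```bash
python3 -m creep '[[0,0,1,0]]'  >/dev/null; python3 tz.py; python3 -m creep '[[0,0,1,0]]'  >/dev/null; python3 tz.py; python3 -m creep '[[0,0,1,0]]'  >/dev/null; python3 tz.py
```

```text
t 45.25 pos [487.4 -15.6  73.5] yaw 1.641 tz [-0.0021 -0.0325] F [  3.6  -0.6 -11.7] T [ 0.07 -0.9  -0.06] gap 50.5 j7 -0.27
t 45.33 pos [487.3 -15.7  73.5] yaw 1.642 tz [-0.0014 -0.0314] F [  3.3  -0.3 -11.5] T [ 0.09 -0.94 -0.05] gap 50.4 j7 -0.27
t 45.42 pos [487.3 -15.7  73.5] yaw 1.642 tz [-0.0008 -0.0301] F [  3.9   0.3 -11.3] T [ 0.09 -0.98 -0.05] gap 50.4 j7 -0.27
```

```bash
python3 -m creep '[[0,0,-0.3,0],[0,0,0,0],[0,0,0,0]]'  >/dev/null; python3 tz.py; python3 -m creep '[[0,0,0,-0.05]]'  >/dev/null; python3 tz.py; python3 -m creep '[[0,0,0,0]]'  >/dev/null; python3 tz.py
```

```text
t 45.67 pos [487.3 -15.7  73.4] yaw 1.642 tz [-0.0015 -0.03  ] F [ 2.6 -0.8 -6. ] T [ 0.07 -0.51 -0.06] gap 50.1 j7 -0.27
t 45.75 pos [487.2 -15.7  73.4] yaw 1.595 tz [-0.0029 -0.0307] F [ 2.2 -0.8 -7. ] T [-0.04 -0.56  0.71] gap 50.6 j7 -0.31
t 45.83 pos [487.2 -15.7  73.3] yaw 1.594 tz [-0.0029 -0.0308] F [ 2.3 -1.3 -6. ] T [ 0.08 -0.48 -0.25] gap 50.1 j7 -0.31
```

```bash
sed -i 's/.round(1),.yaw/.round(2),"yaw/; s/"yaw.,/"yaw",/' tz.py; 
python3 -m creep '[[0,0,-0.5,0],[0,0,0,0]]'  >/dev/null; python3 tz.py; python3 -m creep '[[0,0,1,0]]'  >/dev/null; python3 tz.py; python3 -m creep '[[0,0,-0.7,0]]'  >/dev/null; python3 tz.py
```

```text
t 46.0 pos [487.15 -15.83  73.25] yaw 1.595 tz [-0.0034 -0.0311] F [ 2.3  1.  -6.5] T [ 0.05 -0.48 -0.11] gap 50.7 j7 -0.31
t 46.08 pos [487.08 -15.79  73.47] yaw 1.595 tz [-0.0027 -0.0302] F [  6.    0.  -17.8] T [ 0.16 -1.41 -0.11] gap 50.2 j7 -0.31
t 46.17 pos [487.18 -15.81  73.1 ] yaw 1.595 tz [-0.0028 -0.0303] F [-0.7 -0.6  6.7] T [ 0.    0.26 -0.02] gap 50.6 j7 -0.31
```

```bash
python3 -m creep '[[0,0,0.4,0]]'  >/dev/null; python3 tz.py; python3 -m creep '[[0,0,0,0],[0,0,0,0],[0,0,0,0],[0,0,0,0],[0,0,0,0]]' 75 >/dev/null; python3 tz.py
```

```text
t 46.25 pos [487.17 -15.81  73.36] yaw 1.595 tz [-0.0028 -0.0301] F [  3.2  -0.3 -11.7] T [ 0.06 -0.83 -0.1 ] gap 50.6 j7 -0.31
t 46.67 pos [486.82 -15.53  75.25] yaw 1.598 tz [-0.0047 -0.0321] F [ 0.2 -0.2 -0.6] T [ 0.03  0.02 -0.03] gap 75.2 j7 -0.31
```

```bash
python3 -m creep '[[0,1,-1.5,0],[0,0,0,0]]'  >/dev/null; python3 tz.py; python3 -m creep '[[0,0,0,0],[0,0,0,0],[0,0,0,0],[0,0,0,0],[0,0,0,0]]' 44 >/dev/null; python3 tz.py
```

```text
t 46.83 pos [487.35 -14.34  74.43] yaw 1.598 tz [-0.0036 -0.0325] F [-0.1  0.1  0.4] T [ 0.01 -0.01 -0.01] gap 74.8 j7 -0.31
t 47.25 pos [487.37 -14.16  75.1 ] yaw 1.598 tz [-0.0041 -0.0332] F [-0.3 -0.5  0.7] T [0.04 0.06 0.03] gap 50.1 j7 -0.31
```

```bash
for i in 1 2 3 4 5 6; do python3 -m creep '[[0,0,0,0.06]]'  >/dev/null; python3 tz.py | cut -c1-130; python3 -m creep '[[0,0,0,0]]'  >/dev/null; python3 tz.py|cut -c1-130; done
```

```text
t 47.33 pos [487.49 -14.16  75.27] yaw 1.657 tz [-0.0021 -0.0332] F [-0.8  0.6  3. ] T [ 0.06  0.23 -0.28] gap 50.3 j7 -0.26
t 47.42 pos [487.41 -14.09  75.3 ] yaw 1.66 tz [-0.0021 -0.0333] F [-0.7 -1.   1.1] T [0.04 0.07 0.29] gap 50.5 j7 -0.26
t 47.5 pos [487.53 -14.08  75.41] yaw 1.718 tz [-0.     -0.0333] F [-0.8  0.9  3.1] T [ 0.05  0.18 -0.2 ] gap 50.3 j7 -0.21
t 47.58 pos [487.52 -14.09  75.47] yaw 1.719 tz [ 0.     -0.0334] F [-1.   1.4  2.4] T [0.   0.13 0.21] gap 50.4 j7 -0.21
t 47.67 pos [487.56 -14.03  75.55] yaw 1.777 tz [ 0.0019 -0.0332] F [-1.2  0.7  2.8] T [ 0.12  0.23 -0.15] gap 50.4 j7 -0.15
t 47.75 pos [487.51 -13.95  75.59] yaw 1.777 tz [ 0.0019 -0.0332] F [-1.4 -0.   2.5] T [0.07 0.15 0.13] gap 50.4 j7 -0.15
t 47.83 pos [487.49 -13.95  75.65] yaw 1.834 tz [ 0.0036 -0.033 ] F [-1.6  0.1  1.7] T [ 0.04  0.22 -0.08] gap 50.3 j7 -0.1
t 47.92 pos [487.44 -13.88  75.65] yaw 1.832 tz [ 0.0036 -0.033 ] F [-1.6  0.   1.6] T [0.03 0.15 0.16] gap 50.1 j7 -0.1
t 48.0 pos [487.38 -13.94  75.66] yaw 1.889 tz [ 0.0052 -0.0328] F [-0.2 -0.   2.5] T [ 0.01  0.24 -0.11] gap 50.1 j7 -0.05
t 48.08 pos [487.39 -13.85  75.68] yaw 1.887 tz [ 0.0052 -0.0327] F [0.1 0.4 2. ] T [0.08 0.15 0.06] gap 50.3 j7 -0.05
t 48.17 pos [487.26 -13.86  75.65] yaw 1.944 tz [ 0.0067 -0.0323] F [-0.7  0.1  2.1] T [ 0.03  0.29 -0.1 ] gap 50.1 j7 -0.0
t 48.25 pos [487.28 -13.86  75.66] yaw 1.941 tz [ 0.0067 -0.0323] F [0.1 0.2 0.8] T [0.08 0.1  0.08] gap 50.3 j7 -0.0
```

```bash
for i in 1 2 3 4 5 6; do python3 -m creep '[[0,0,0,-0.06]]'  >/dev/null; python3 tz.py | cut -c1-130; python3 -m creep '[[0,0,0,0]]'  >/dev/null; python3 tz.py|cut -c1-130; done
```

```text
t 48.33 pos [487.44 -13.75  75.69] yaw 1.877 tz [ 0.0051 -0.0323] F [0.2 1.4 1.5] T [0.05 0.09 0.06] gap 50.2 j7 -0.06
t 48.42 pos [487.5  -13.71  75.68] yaw 1.872 tz [ 0.0051 -0.0323] F [-0.7 -0.5  1.5] T [ 0.02  0.2  -0.01] gap 50.5 j7 -0.07
t 48.5 pos [487.44 -13.76  75.63] yaw 1.809 tz [ 0.003  -0.0327] F [-0.8  0.   1.4] T [0.01 0.15 0.15] gap 49.9 j7 -0.12
t 48.58 pos [487.45 -13.75  75.61] yaw 1.807 tz [ 0.0029 -0.0329] F [-0.9  0.5  2. ] T [ 0.05  0.2  -0.06] gap 50.2 j7 -0.13
t 48.67 pos [487.3  -13.77  75.54] yaw 1.747 tz [ 0.0006 -0.0332] F [-0.6  0.2  0.8] T [0.01 0.06 0.14] gap 50.3 j7 -0.18
t 48.75 pos [487.33 -13.81  75.49] yaw 1.746 tz [ 0.0006 -0.0333] F [-1.6  0.9  1.9] T [ 0.04  0.15 -0.11] gap 49.9 j7 -0.18
t 48.83 pos [487.22 -13.82  75.38] yaw 1.688 tz [-0.0015 -0.0336] F [-0.4  0.1  1.5] T [0.02 0.14 0.35] gap 50.3 j7 -0.23
t 48.92 pos [487.21 -13.8   75.32] yaw 1.688 tz [-0.0015 -0.0336] F [ 0.  -0.   1.4] T [ 0.05  0.07 -0.15] gap 50.4 j7 -0.23
t 49.0 pos [487.15 -13.79  75.23] yaw 1.631 tz [-0.0034 -0.0338] F [-1.1 -0.5 -0.1] T [-0.01  0.08  0.59] gap 50.1 j7 -0.29
t 49.08 pos [487.22 -13.78  75.16] yaw 1.632 tz [-0.0033 -0.0337] F [-0.7 -1.1  1.7] T [ 0.07  0.1  -0.2 ] gap 50.6 j7 -0.29
t 49.17 pos [487.25 -13.8   75.07] yaw 1.577 tz [-0.0049 -0.0339] F [-0.1  0.2  0.5] T [0.01 0.04 0.75] gap 50.4 j7 -0.34
t 49.25 pos [487.23 -13.8   74.99] yaw 1.578 tz [-0.005  -0.0337] F [-0.2  0.5  0.9] T [ 0.06  0.13 -0.26] gap 50.5 j7 -0.33
```

```bash
python3 -m creep '[[0,0,0,-0.035]]'  >/dev/null; python3 tz.py; python3 -m creep '[[0,0,0,0]]'  >/dev/null; python3 tz.py; python3 -m creep '[[0,0,0,0],[0,0,0,0],[0,0,0,0],[0,0,0,0],[0,0,0,0]]' 80 >/dev/null; python3 tz.py;  python3 -m creep '[[0,0,10,0],[0,0,20,0],[0,0,30,0],[0,0,35,0],[0,0,35,0],[0,0,20,0],[0,0,0,0],[0,0,0,0],[0,0,0,0],[0,0,0,0]]'; python3 look.py 13 320 180 318 232
```

```text
t 49.33 pos [487.3  -13.81  74.98] yaw 1.548 tz [-0.0058 -0.0339] F [0.5 0.4 0.7] T [-0.01  0.07  0.67] gap 50.2 j7 -0.36
t 49.42 pos [487.28 -13.81  74.94] yaw 1.55 tz [-0.0058 -0.0338] F [-0.9  0.1  1.1] T [ 0.02  0.03 -0.19] gap 50.5 j7 -0.36
t 49.83 pos [486.99 -14.14  74.32] yaw 1.556 tz [-0.0062 -0.0328] F [ 0.9 -1.1 -0.4] T [-0.03 -0.    0.04] gap 79.9 j7 -0.35
t: 50.67
tool_pos: [0.4838, -0.0124, 0.2348]
eef_rot: [0.71, 0.704, -0.014, 0.009]
contact_force: [0.3, 0.6, 0.6]
finger_gap: 0.0799
```

```bash
sleep 5
```

```text
(no output)
```

View pics/c13.png

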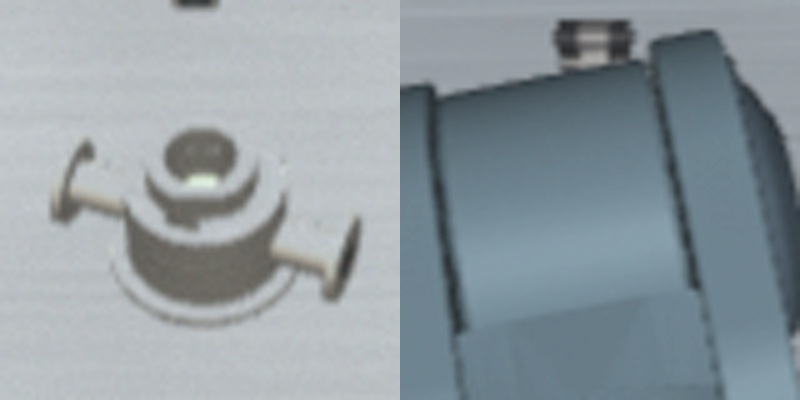

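The scene view shows the ring seated low and level in the mouth (hole at crop (202,155)), with the glass visible through it and the gripper clear above. Handing in.

```bash
python3 -c "
from cell import bot
print(bot.hand_in()); print(bot.sense()['t'])"
```

```text
the job is handed in; nothing more can be done
None
the job is handed in; nothing more can be done
```

I seated the glass, screwed the ring down on it, let go, and handed the job in. The last clock reading was 50.67 s of the 72 s. I got no verdict back, and I had no direct clamp-force reading, so I can only estimate that part.

- **Glass:** I dropped it from about 7 mm inside the mouth. The picture showed it lying flat at the seated depth, with its top about 19 mm below the mouth.
- **Ring:** It first caught on the lip, so I shifted it about 3 mm and it went down with its lugs in the slots. It touched the glass at the expected height.
- **Bite:** My first turn showed no clear downward pull. I backed the ring off and turned it in again, watching height and turning torque:
  - The first contact came about 0.96 rad from the slot, and the main torque rise at about 1.02 rad.
  - I stopped at about 1.24 rad, which is 12 to 16 degrees past the bite.
- **Clamp force:** My estimates disagree but all fall inside 8–24 N. They are about 10 N from how far the ring sank, 14 N from torque and 18 N from angle. The ring sank about 3 mm per rad instead of the stated 5, and I could not explain that.
- **Last picture:** The ring was centred and looked level, with the glass visible through its hole and the open gripper about 160 mm above it. I did not re-measure the mould, cup and cheese at the end; the arm never went near them.

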